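# Load the drying cabinet with upturned jars and start it

### The job

The rinsed metal jars on the bench must go into the drying cabinet. Slide the clear top door over the compartment with the ribbed drip tray all the way behind its neighbour, and stand every jar mouth-down on that tray, leaving the tip box in the other compartment and the bottle and timer on the bench as they are. Then slide both doors fully shut and push the sprung start plunger on the cabinet's end fully down, letting it spring back.

Things in the scene. Friction and masses are not known exactly. Their poses are not given: they have to be found in the camera images.
- cabinet: White drying cabinet fixed to the bench: a box 290 mm along its x, 486 mm along its y, 124 mm high, its top closed by two sliding doors. Origin: centre of its underside, on the bench; +x away from the robot, +y to the robot's left (turned up to 0.1 rad). Walls 15 mm, inner floor 8 mm above the bench; a 6 mm wide, 64 mm high divider at y = 0 parts it into a left and a right compartment.
- drip_tray: Grey ribbed drip tray, 256 mm (x) x 212 mm (y) x 4 mm, fixed on the floor of the left or the right compartment (differs between starts), seen through the clear doors. Origin: centre of its underside, 8 mm above the bench, 115 mm from the cabinet's middle along the cabinet's y; the flat top for the jars is 4 mm higher. Axes as the cabinet's.
- left_door (a joint): Travel of the left (+y) clear door (270 x 237 x 6 mm): 0 m = shut, 0.18 m = fully open, slid under its neighbour. It runs in the lower track of the cabinet's level top, underside 104 mm above the bench, and opens along the cabinet's -y. Friction 1.5 N; stays where left. Open, it leaves a gap from 46 to 227 mm from the cabinet's middle on its own side, 260 mm along the cabinet's x.
- left_door_fin (a point): Middle of the top edge of the upright aluminium pull fin on the left door, 20 mm from that door's outer end. The fin is 10 mm thick along the cabinet's y (the sliding direction), 70 mm long along its x, and stands 56 mm above its door; its top is 166 mm above the bench. Nothing else of the cabinet but the other fin is above 124 mm.
- right_door (a joint): Travel of the right (-y) clear door (270 x 237 x 6 mm): 0 m = shut, 0.18 m = fully open, slid over its neighbour. It runs in the upper track of the cabinet's level top, underside 114 mm above the bench, and opens along the cabinet's +y. Friction 1.5 N; stays where left. Open, it leaves a gap from 46 to 227 mm from the cabinet's middle on its own side, 260 mm along the cabinet's x.
- right_door_fin (a point): Middle of the top edge of the upright aluminium pull fin on the right door, 20 mm from that door's outer end. The fin is 10 mm thick along the cabinet's y (the sliding direction), 70 mm long along its x, and stands 46 mm above its door; its top is 166 mm above the bench. Nothing else of the cabinet but the other fin is above 124 mm.
- plunger (a joint): Travel of the sprung start plunger, 0 m = up, 0.015 m = fully down (against its stop). It moves straight down; the spring needs 4 N to start and 10 N fully down, and returns it by itself.
- plunger_top (a point): Centre of the plunger's top: a round steel cap of 34 mm diameter on a stem, its top 110 mm above the bench when up, on a grey control housing (85 mm along x, 70 mm along y, 75 mm high) at the cabinet's right (-y) end; the cap, in the housing's middle, is at x = -50, y = -278 mm in the cabinet's frame.
- jar_1: Square open-topped bare metal jar, 58 x 58 mm outside, 80 mm tall, walls 3 mm, bottom 4 mm, about 0.15 kg; all alike. Origin: centre of the outside of its bottom; +z runs from bottom to mouth (mouth's centre at z = 80 mm), x and y square to its sides. Starts mouth-up on the bench (+z up); mouth-down, +z points down. Absent in some starts (None).
- jar_2: Square open-topped bare metal jar, 58 x 58 mm outside, 80 mm tall, walls 3 mm, bottom 4 mm, about 0.15 kg; all alike. Origin: centre of the outside of its bottom; +z runs from bottom to mouth (mouth's centre at z = 80 mm), x and y square to its sides. Starts mouth-up on the bench (+z up); mouth-down, +z points down. Absent in some starts (None).
- jar_3: Square open-topped bare metal jar, 58 x 58 mm outside, 80 mm tall, walls 3 mm, bottom 4 mm, about 0.15 kg; all alike. Origin: centre of the outside of its bottom; +z runs from bottom to mouth (mouth's centre at z = 80 mm), x and y square to its sides. Starts mouth-up on the bench (+z up); mouth-down, +z points down. Absent in some starts (None).
- tip_box: Teal pipette-tip box, 76 x 118 x 72 mm, standing loose in the compartment without the tray; a bystander. Origin: centre of its underside.
- bottle_buffer: Clear reagent bottle with a blue cap, 56 mm diameter, 105 mm tall, loose on the bench behind the jars; a bystander. Origin: centre of its underside.
- timer: Off-white lab timer, 62 x 62 x 20 mm, loose on the bench to the right of the jars; a bystander. Origin: centre of its underside.
Mind the look-alikes: they are no part of the job. What is shaped like the jar_2 but red is not meant.

How it is judged:
By the outcome, as a careful person would: the job done as asked, in the order asked, and still so for the second after the job is handed in, with the robot touching nothing.
Of jar_1, jar_2, jar_3 only 2 to 3 are there at a start; the rules pass over those that are not, and their reading is None.
At some moment in a run one of jar_1, jar_2, jar_3 may be knocked a few centimetres aside while the robot is not near it.
Once in a run the grip may slacken for a moment while it holds something.
It also fails if it takes over 210 s, if anything falls off the work surface, if the arm or the gripper's body presses on something with over 40 N, if the wrist force passes 120 N, or if a joint passes its speed limit or range.

### The arm

A 6-joint arm with a two-finger parallel gripper is mounted at the origin on a cart in front of the work surface, level with it; the furniture and walls round the work are solid. World frame = base frame: x ahead of the robot, y to its left, z up, the work surface at z = 0. Lengths are in m, angles in rad, forces in N, time in s.
With the tool pointing down it reaches from about 0.375 to 0.9 m from the base axis. Payload 3.1 kg.
Tool frame: the origin (TCP) lies at the centre of the arm's flange, where the gripper is bolted on; the fingertips stand 182 mm ahead of it and the grasp point (between the pads) lies 164 mm ahead of it; z points along the fingers, y is the line along which they close (so a half turn about z gives the same grasp; the last joint's range is limited). The gripper opens to 87 mm and grips with 3 to 60 N. Pads are 19 mm wide; open, the fingers measure 117 mm over their backs; the gripper's body (75 mm by 190 mm) begins 51 mm behind the grasp point.
Start: joints at [1.131, 0.527, 1.433, -0, 1.181, -0.178], TCP at [0.161, 0.604, 0.405] pointing down, gripper open.
Joint ranges: [-3.08, 3.08], [-0.75, 2.2], [0.22, 2.44], [-1.43, 4.57], [0, 2.65], [-2.85, 2.85]. Speed limits (rad/s): [2.79, 2.79, 3.14, 3.14, 3.14, 3.14].

### API

Orientations are given as a unit quaternion [x, y, z, w].
In Python, from rig import * gives the robot as it stands.
- The arm moves only by the tool move_arm, never from a script. Its argument "commands" is a list that holds one entry, the list of rows, each a list of 6 numbers: the shift along the tool's x, y, z in units of 40 mm (1.0 is 40 mm), then the turn, a rotation vector about the tool's x, y, z in rad. A call has 1 to 12 rows; each row is the pose to reach, as a shift and turn from the pose commanded when the call began, along the tool's axes at that moment; what a row does not reach only later rows make up. A row lasts 1/8 s, in which the tool goes at most 62.5 mm and 10.7 degrees, less where a joint would pass 70% of its speed; a pose out of reach is approached as far as the arm can. A call with a gripper value outside its range is refused whole. "claw" is the closure, from -1 (fully open) to 1 (shut), so that 0 is half open, set as the call begins (left out, the last holds). The fingers move at their own pace and stop on an object; "squeeze" is the grip in N (left out, the last holds). Time passes only in rows, so rows that repeat a pose let the fingers close. It gives the time, the measured TCP pose, the force, the opening and the grip force at its end, in the units of the state.
- get_obs(): the state, without advancing time (a new reading comes with each control period).
- camera(name): name is "scene" or "top" or "wrist"; returns a dict with "pixels" (420x560x3 uint8, blue, green, red), "range_z" (420x560 float32, m along the optical axis (not along the pixel's ray), 0 where there is no reading), "camera_matrix" (3x3 intrinsics, pixels), "D" ([k1, k2, p1, p2, k3] as OpenCV has them; the pictures are not rectified), "extrinsics" (4x4, takes a point from world to camera coordinates). Camera axes: x right, y up, looking along -z (the intrinsics and any distortion apply to the point x, -y, -z); pixel columns grow to the right and rows downward; lengths in m; the calibration is good to about 2 mm. A picture is of the moment at which its call begins.
- hand_in(): hands the job in; it is judged then, once.
The state is a dict: "time": time; "q": joint angles; "joint_velocities": joint speeds; "joint_torque": joint torques, N m; "position": TCP position; "tool_rot": TCP orientation; "ft_force": force on the tool from outside, world axes, zero at the start; "moment": the same for the moment, N m; "grip_width": finger opening in m; "grip_force": force on a finger pad.
Only numpy, scipy, OpenCV 4.12 (cv2) and the standard library are available. Lean on these libraries where they do the work, as an engineer would, in place of code of your own. Each camera call takes 0.05 s, during which the arm holds its last target. There are 200 camera calls.

## Working session

There is one attempt and no reset: what is moved stays moved. The work goes in short steps, Python scripts to look and compute and a tool call to move; the robot and the scene stay as the last step left them, time stands still between calls to the robot, and variables do not carry over. Pictures are saved under pics/ and viewed, at most 14 in all, crops included, and the job is handed in when it is done.

Besides the shell and the picture viewer there is one more tool, called after "Request:" as name(argument=value, ...), one argument or row to a line, values as JSON. move_arm: Moves the arm, as the interface text tells. Its arguments: {"type":"object","properties":{"commands":{"type":"array","items":{"type":"array","items":{"type":"array","items":{"type":"number"}}}},"claw":{"type":"number"},"squeeze":{"type":"number"}},"required":["commands"]}

```bash
ls; mkdir -p pics; cat > h.py <<'E'
from rig import *
import numpy as np, cv2
from scipy.spatial.transform import Rotation as R
def shot(n,f=None):
    c=camera(n)
    if f: cv2.imwrite('pics/'+f,c['pixels'])
    return c
def ray(c,u,v):
    p=cv2.undistortPoints(np.array([[[u,v]]],float),np.array(c['camera_matrix']),np.array(c['D']))[0,0]
    E=np.array(c['extrinsics']);d=E[:3,:3].T@np.array([p[0],-p[1],-1.]);o=-E[:3,:3].T@E[:3,3]
    return o,d
def onz(c,u,v,z):
    o,d=ray(c,u,v);return o+d*(z-o[2])/d[2]
def proj(c,P):
    E=np.array(c['extrinsics']);p=E[:3,:3]@np.array(P)+E[:3,3];p=p*[1,-1,-1]
    return cv2.projectPoints(p[None],np.zeros(3),np.zeros(3),np.array(c['camera_matrix']),np.array(c['D']))[0][0,0]
def cloud(c):
    h,w=c['range_z'].shape;uu,vv=np.meshgrid(np.arange(w),np.arange(h))
    p=cv2.undistortPoints(np.stack([uu,vv],-1).reshape(-1,1,2).astype(float),np.array(c['camera_matrix']),np.array(c['D']))[:,0]
    z=c['range_z'].reshape(-1,1);P=np.hstack([p[:,:1],-p[:,1:],-np.ones_like(z)])*z
    E=np.array(c['extrinsics']);return ((P-E[:3,3])@E[:3,:3]).reshape(h,w,3)
E
python3 - <<'E'
from h import *
o=get_obs();print(o)
a=shot('scene','s0.png');b=shot('top','t0.png')
for c in(a,b):print(np.round(c['extrinsics'],3).tolist(),np.round(c['camera_matrix'],1).tolist(),c['D'])
E
```

```text
pics
{'time': 0.0, 'q': array([ 1.13151421e+00,  5.28459072e-01,  1.43394178e+00,  2.38652236e-05,
        1.18134115e+00, -1.78457727e-01]), 'joint_velocities': array([ 0.00112632, -0.00045657,  0.00030336, -0.00018159, -0.00158632,
        0.0016166 ]), 'joint_torque': array([-6.35730958e-04, -4.40042925e+01, -1.76590794e+01,  6.31628162e-02,
        5.83510380e-02, -1.78573036e-04]), 'position': array([0.16096409, 0.60355175, 0.40376299]), 'tool_rot': array([ 1.30047277e-01,  9.91507212e-01, -1.02046562e-03, -3.37194404e-04]), 'ft_force': array([ 0.37453727,  0.07532905, -0.29472098]), 'moment': array([ 0.00159434,  0.03818424, -0.00305017]), 'grip_force': 0.0, 'grip_width': 0.08684935144541135}
[[-0.971, 0.241, -0.0, 0.566], [-0.154, -0.619, 0.77, -0.132], [0.185, 0.748, 0.638, -1.475], [0.0, 0.0, 0.0, 1.0]] [[385.2, 0.0, 275.1], [0.0, 385.2, 206.3], [0.0, 0.0, 1.0]] [-0.06418205  0.          0.          0.          0.        ]
[[0.019, -1.0, -0.004, -0.179], [0.997, 0.018, 0.082, -0.574], [-0.081, -0.005, 0.997, -1.399], [0.0, 0.0, 0.0, 1.0]] [[385.0, 0.0, 287.1], [0.0, 385.0, 205.9], [0.0, 0.0, 1.0]] [-0.04168617  0.          0.          0.          0.        ]
```

View pics/s0.png

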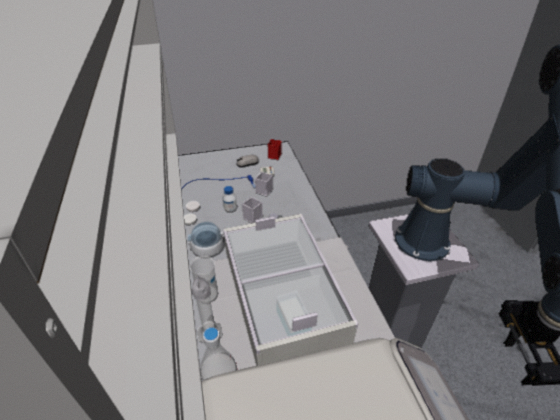

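View pics/t0.png

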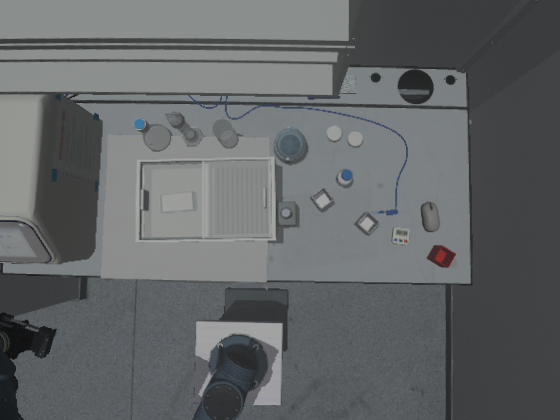

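The top view shows the tray in the right compartment. There are two grey jars, at about (322,200) and (367,223). The red look-alike is at (441,256), the bottle at (345,177), the timer at (401,236) and the tip box at (177,202). The fins are at (145,200) and (266,198), and the plunger is at (287,213).

```bash
python3 - <<'E'
from h import *
c=shot('top');P=cloud(c);im=c['pixels']
print('bench z',np.median(P[215:225,300:340,2]))
Z=P[...,2]
def rect(m,name,z=None):
    m=m.astype(np.uint8);n,l,s,ce=cv2.connectedComponentsWithStats(m)
    for i in range(1,n):
        if s[i,4]<25: continue
        vv,uu=np.nonzero(l==i)
        pts=np.array([onz(c,u,v,z)[:2] for u,v in zip(uu,vv)]).astype(np.float32)
        r=cv2.minAreaRect(pts);print(name,s[i,4],ce[i].round(1),'ctr',np.round(r[0],4),'size',np.round(r[1],4),'ang',round(r[2],2),'z',round(float(np.median(Z[l==i])),4))
roi=np.zeros(Z.shape,bool);roi[140:275,100:465]=1
rect(roi&(Z>.112)&(Z<.135)&(np.arange(560)>130)&(np.arange(560)<280),'cab',.124)
rect(roi&(Z>.14)&(Z<.19)&(np.arange(560)>130)&(np.arange(560)<280),'fin',.166)
rect(roi&(Z>.045)&(Z<.13)&(np.arange(560)>300),'jar',.08)
rect(roi&(Z>.09)&(Z<.125)&(np.arange(560)>276)&(np.arange(560)<298),'plg',.11)
rect(roi&(Z>.012)&(Z<.035)&(np.arange(560)>385)&(np.arange(560)<412),'timer',.02)
cv2.imwrite('pics/t1.png',cv2.resize(im[150:275,260:460],None,fx=4,fy=4,interpolation=cv2.INTER_CUBIC))
w=shot('wrist');print(np.round(w['extrinsics'],3).tolist(),w['D'],w['camera_matrix'][0])
E
```

```text
bench z -0.0014890479583653604
cab 8414 [217.4 199.3] ctr [0.5886 0.1139] size [0.29   0.4862] ang 2.24 z 0.1209
cab 30 [192.9 171. ] ctr [0.6843 0.16  ] size [0.025  0.0293] ang 46.42 z 0.1137
cab 31 [191.7 180.9] ctr [0.651 0.162] size [0.0245 0.0417] ang 0.98 z 0.1135
cab 30 [165.9 187.1] ctr [0.6291 0.2543] size [0.0378 0.0236] ang 56.09 z 0.1136
cab 28 [175.9 192.8] ctr [0.6082 0.2177] size [0.0174 0.0314] ang 1.02 z 0.1139
cab 52 [183.9 214.2] ctr [0.5299 0.1851] size [0.0333 0.0661] ang 17.05 z 0.114
fin 81 [264.5 196.8] ctr [ 0.5955 -0.0931] size [0.0703 0.01  ] ang 1.38 z 0.1655
fin 107 [142.8 199.9] ctr [0.5781 0.314 ] size [0.064  0.0204] ang 0.98 z 0.1619
jar 68 [303.  145.9] ctr [ 0.7841 -0.2234] size [0.0549 0.018 ] ang 0.88 z 0.0771
jar 191 [344.9 176.2] ctr [ 0.6817 -0.3732] size [0.0543 0.0501] ang 0.42 z 0.081
jar 97 [322.1 196.6] ctr [ 0.6054 -0.2922] size [0.0576 0.062 ] ang 37.98 z 0.0786
jar 138 [367.5 222.2] ctr [ 0.52   -0.4526] size [0.0617 0.0635] ang 49.48 z 0.0725
jar 195 [443.5 256.2] ctr [ 0.4052 -0.7222] size [0.0686 0.0623] ang 59.96 z 0.0703
plg 172 [289.  144.6] ctr [ 0.7813 -0.166 ] size [0.043  0.0669] ang 1.03 z 0.0943
plg 69 [286. 212.] ctr [ 0.5488 -0.1652] size [0.0278 0.0277] ang 1.06 z 0.1106
timer 56 [391.8 211.2] ctr [ 0.564  -0.5559] size [0.022  0.0411] ang 21.42 z 0.016
timer 277 [400.4 235.2] ctr [ 0.4768 -0.5873] size [0.0638 0.0616] ang 82.87 z 0.0186
[[0.257, 0.966, -0.002, -0.625], [-0.928, 0.246, -0.279, 0.033], [-0.269, 0.073, 0.96, -0.39], [0.0, 0.0, 0.0, 1.0]] [-0.04197123  0.          0.          0.          0.        ] [304.87780981   0.         280.33282617]
```

View pics/t1.png

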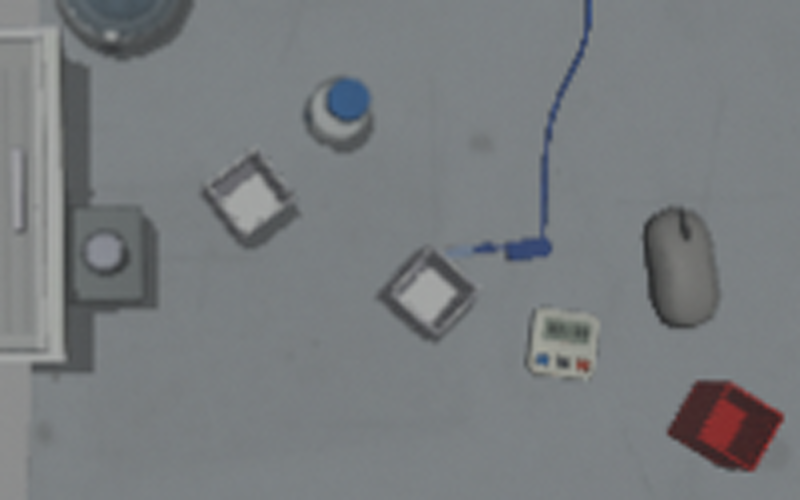

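```bash
cat >> h.py <<'E'
def down(psi): return R.from_euler('z',psi)*R.from_euler('y',np.pi)
C=np.array([.5886,.1139]);YAW=.040
def cab(x,y): 
    c,s=np.cos(YAW),np.sin(YAW);return np.array([C[0]+c*x-s*y,C[1]+s*x+c*y])
def plan(*targets):
    """targets: (grasp point xyz, Rotation); prints shift/turn rows from the present pose"""
    o=get_obs();p=o['position'];r=R.from_quat(o['tool_rot'])
    print('t',round(o['time'],2),'q',np.round(o['q'],3).tolist(),'p',np.round(p,4).tolist(),'w',round(o['grip_width'],4),'gf',round(o['grip_force'],1),'f',np.round(o['ft_force'],1).tolist())
    for g,t in targets:
        q=np.array(g)-t.apply([0,0,.164])
        d=r.inv().apply(q-p);print(np.round(d/.04,2).tolist(),np.round((r.inv()*t).as_rotvec(),3).tolist(),'mm',round(np.linalg.norm(d)*1000))
E
python3 - <<'E'
from h import *
f=cab(0,-.207);print(f)
plan(((*f,.24),down(YAW)),((*f,.148),down(YAW)))
c=shot('top');print('bench edge',onz(c,320,282,0),onz(c,460,282,0))
E
```

```text
[ 0.59687779 -0.09293442]
t 0.2 q [1.132, 0.528, 1.433, 0.0, 1.181, -0.178] p [0.161, 0.6037, 0.4041] w 0.0869 gf 0.0 f [0.6, -0.7, -0.1]
[-15.02, -14.02, 0.02] [-0.001, -0.0, -0.301] mm 822
[-15.02, -14.01, 2.32] [-0.001, -0.0, -0.301] mm 827
bench edge [ 0.29878637 -0.29506753  0.        ] [ 0.30654624 -0.81742759  0.        ]
```

Request:
move_arm(
  commands=[
    [[-15.02, -14.02, 0, 0, 0, -0.3], [-15.02, -14.02, 0, 0, 0, -0.3], [-15.02, -14.02, 0, 0, 0, -0.3], [-15.02, -14.02, 0, 0, 0, -0.3], [-15.02, -14.02, 0, 0, 0, -0.3], [-15.02, -14.02, 0, 0, 0, -0.3], [-15.02, -14.02, 0, 0, 0, -0.3], [-15.02, -14.02, 0, 0, 0, -0.3], [-15.02, -14.02, 0, 0, 0, -0.3], [-15.02, -14.02, 0, 0, 0, -0.3], [-15.02, -14.02, 0, 0, 0, -0.3], [-15.02, -14.02, 0, 0, 0, -0.3]],
  ],
  claw=-1,
  squeeze=15,
)

```text
time: 1.75
position: [0.5593, -0.0333, 0.4048]
tool_rot: [-0.019, 1.0, 0.0, 0.0]
ft_force: [0.6, 0.5, 0.6]
grip_width: 0.087
grip_force: 0.0
```

```bash
python3 - <<'E'
from h import *
f=cab(0,-.207)
w=shot('wrist','w0.png')
plan(((*f,.24),down(YAW)),((*f,.148),down(YAW)))
E
```

```text
t 1.8 q [-0.267, 0.445, 1.587, -0.005, 1.1, -1.871] p [0.5639, -0.0398, 0.4053] w 0.0873 gf 0.0 f [5.7, -4.6, 0.4]
[-0.78, -1.36, 0.05] [-0.007, 0.008, -0.005] mm 63
[-0.76, -1.34, 2.35] [-0.007, 0.008, -0.005] mm 112
```

View pics/w0.png

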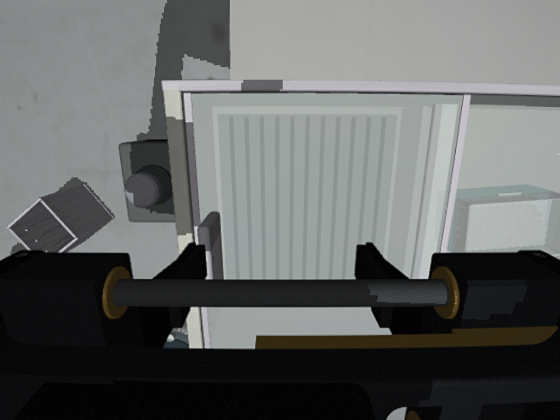

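The wrist view shows the fin at (210,240), the plunger at (150,188) and jar A at (60,215), all consistent with the measurements. I'll go down and grip the fin.

Request:
move_arm(
  commands=[
    [[-0.78, -1.36, 0, 0, 0, 0], [-0.78, -1.36, 0, 0, 0, 0], [-0.78, -1.36, 0, 0, 0, 0], [-0.78, -1.36, 1.2, 0, 0, 0], [-0.78, -1.36, 2.3, 0, 0, 0], [-0.78, -1.36, 2.3, 0, 0, 0], [-0.78, -1.36, 2.3, 0, 0, 0], [-0.78, -1.36, 2.3, 0, 0, 0]],
  ],
)

```text
time: 2.8
position: [0.5922, -0.0841, 0.3148]
tool_rot: [-0.02, 1.0, -0.001, 0.001]
ft_force: [0.8, -0.7, 0.6]
grip_width: 0.0871
grip_force: 0.0
```

```bash
python3 - <<'E'
from h import *
f=cab(0,-.207);g=cab(0,-.025)
plan(((*f,.148),down(YAW)),((*g,.148),down(YAW)))
E
```

```text
t 2.8 q [-0.328, 0.605, 1.584, 0.0, 0.95, -1.938] p [0.5922, -0.0841, 0.3148] w 0.0871 gf 0.0 f [0.8, -0.7, 0.6]
[-0.11, -0.22, 0.07] [-0.001, 0.003, -0.0] mm 10
[-0.11, 4.33, 0.06] [-0.001, 0.003, -0.0] mm 173
```

Request:
move_arm(
  commands=[
    [[-0.11, -0.22, 0, 0, 0, 0], [-0.11, -0.22, 0, 0, 0, 0], [-0.11, -0.22, 0, 0, 0, 0]],
  ],
)

```text
time: 3.18
position: [0.5966, -0.0934, 0.313]
tool_rot: [-0.019, 1.0, 0.0, 0.0]
ft_force: [-0.2, -0.0, -0.3]
grip_width: 0.087
grip_force: 0.0
```

Request:
move_arm(
  commands=[
    [[0, 0, 0, 0, 0, 0], [0, 0, 0, 0, 0, 0], [0, 0, 0, 0, 0, 0], [0, 0, 0, 0, 0, 0], [0, 0, 0, 0, 0, 0], [0, 0, 0, 0, 0, 0], [0, 0, 0, 0, 0, 0]],
  ],
  claw=1,
)

```text
time: 4.05
position: [0.5965, -0.0931, 0.3128]
tool_rot: [-0.02, 1.0, -0.0, 0.0]
ft_force: [-0.3, -0.9, 0.4]
grip_width: 0.0248
grip_force: 0.0
```

Request:
move_arm(
  commands=[
    [[0, 0.5, 0, 0, 0, 0], [0, 1.2, 0, 0, 0, 0], [0, 2, 0, 0, 0, 0], [0, 2.8, 0, 0, 0, 0], [0, 3.6, 0, 0, 0, 0], [0, 4.2, 0, 0, 0, 0], [0, 4.5, 0, 0, 0, 0], [0, 4.57, 0, 0, 0, 0], [0, 4.57, 0, 0, 0, 0], [0, 4.57, 0, 0, 0, 0]],
  ],
)

```text
time: 5.3
position: [0.59, 0.0883, 0.3129]
tool_rot: [-0.02, 1.0, -0.002, 0.001]
ft_force: [2.8, -6.5, -1.2]
grip_width: 0.01
grip_force: 15.0
```

```bash
python3 - <<'E'
from h import *
plan()
o=get_obs();p=o['position'][:2]-C;c,s=np.cos(YAW),np.sin(YAW);print('local',c*p[0]+s*p[1],-s*p[0]+c*p[1])
E
```

```text
t 5.3 q [-0.038, 0.606, 1.589, -0.004, 0.945, -1.646] p [0.59, 0.0883, 0.3129] w 0.01 gf 15.0 f [2.8, -6.5, -1.2]
local 0.00036601126559628007 -0.025638902933922195
```

Request:
move_arm(
  commands=[
    [[0, -0.04, 0, 0, 0, 0], [0, -0.04, 0, 0, 0, 0], [0, -0.04, 0, 0, 0, 0], [0, -0.04, 0, 0, 0, 0], [0, -0.04, -1.5, 0, 0, 0], [0, -0.04, -3, 0, 0, 0], [0, -0.04, -3, 0, 0, 0], [0, -0.04, -3, 0, 0, 0]],
  ],
  claw=-1,
)

```text
time: 6.3
position: [0.5888, 0.0882, 0.4325]
tool_rot: [-0.02, 1.0, 0.0, -0.0]
ft_force: [0.8, -0.7, -0.1]
grip_width: 0.0812
grip_force: 0.0
```

```bash
python3 - <<'E'
from h import *
# psi of tool y along -45deg-ish face: tool y dir = psi+90deg
for d in(-45,45): plan(((.5,-.43,.24),down(np.radians(d))))
E
```

```text
t 6.3 q [-0.039, 0.457, 1.477, 0.0, 1.208, -1.649] p [0.5888, 0.0882, 0.4325] w 0.0812 gf 0.0 f [0.8, -0.7, -0.1]
[2.73, -12.86, 0.71] [-0.0, -0.001, 0.825] mm 526
t 6.3 q [-0.039, 0.457, 1.477, 0.0, 1.208, -1.649] p [0.5888, 0.0882, 0.4325] w 0.0812 gf 0.0 f [0.8, -0.7, -0.1]
[2.73, -12.86, 0.71] [0.0, -0.001, -0.746] mm 526
```

Request:
move_arm(
  commands=[
    [[2.73, -12.86, 0.3, 0, 0, 0.82], [2.73, -12.86, 0.3, 0, 0, 0.82], [2.73, -12.86, 0.3, 0, 0, 0.82], [2.73, -12.86, 0.3, 0, 0, 0.82], [2.73, -12.86, 0.3, 0, 0, 0.82], [2.73, -12.86, 0.3, 0, 0, 0.82], [2.73, -12.86, 0.3, 0, 0, 0.82], [2.73, -12.86, 0.3, 0, 0, 0.82], [2.73, -12.86, 0.3, 0, 0, 0.82], [2.73, -12.86, 0.3, 0, 0, 0.82], [2.73, -12.86, 0.3, 0, 0, 0.82]],
  ],
)

```text
time: 7.68
position: [0.5007, -0.4285, 0.4196]
tool_rot: [0.38, 0.925, 0.001, -0.001]
ft_force: [0.3, 0.2, -0.2]
grip_width: 0.0875
grip_force: 0.0
```

```bash
python3 - <<'E'
from h import *
w=shot('wrist','w1.png');plan()
P=cloud(w);Z=P[...,2]
print(proj(w,(.52,-.4526,.08)))
m=((Z>.06)&(Z<.1)).astype(np.uint8);n,l,s,ce=cv2.connectedComponentsWithStats(m)
for i in range(1,n):
    if s[i,4]<200: continue
    r=cv2.minAreaRect(P[l==i][:,:2].astype(np.float32));print(s[i,4],ce[i].round(),np.round(r[0],4),np.round(r[1],4),round(r[2],1))
E
```

```text
t 7.72 q [-0.877, 0.56, 1.324, 0.001, 1.261, -1.669] p [0.501, -0.4282, 0.4201] w 0.0865 gf 0.0 f [0.4, 0.5, 0.7]
[276.55227752 225.68970319]
6818 [502.  47.] [ 0.5634 -0.163 ] [0.1176 0.0741] 1.7
1531 [436. 180.] [ 0.6052 -0.2928] [0.0594 0.0589] 38.0
1096 [273. 227.] [ 0.5206 -0.4577] [0.0581 0.0584] 49.1
801 [414. 263.] [ 0.6679 -0.3697] [0.0452 0.0192] 80.8
```

View pics/w1.png

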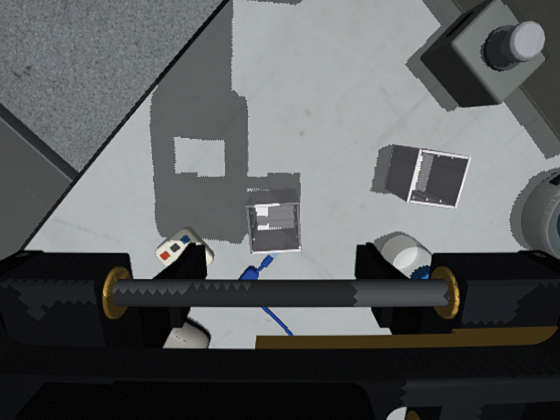

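Wrist view: jar B at (273,227), jar A at (436,180), bottle at (405,255) and timer at (185,250).

```bash
python3 - <<'E'
from h import *
hor=R.from_matrix(np.array([[0,1,0],[0,0,1],[1,0,0.]]))  # cols: x=+z,y=+x,z=+y
print(hor.as_matrix())
for t,nm in((hor,'pick'),(hor*R.from_euler('z',np.pi),'flip')):
  for q1 in(-.9,-1.1):
    for q23 in(1.9,2.3):
      M=(R.from_euler('z',q1)*R.from_euler('y',q23)).inv()*t*R.from_euler('z',-np.pi/2)
      print(nm,q1,q23,np.round(M.as_euler('ZYZ'),2))
b=np.array([.5206,-.4577]);ps=np.radians(-40.9)
plan(((*b,.14),down(ps)),((*b,.058),down(ps)))
E
```

```text
[[0. 1. 0.]
 [0. 0. 1.]
 [1. 0. 0.]]
pick -0.9 1.9 [ 1.18  2.41 -0.5 ]
pick -0.9 2.3 [ 0.87  2.19 -0.96]
pick -1.1 1.9 [ 1.    2.57 -0.65]
pick -1.1 2.3 [ 0.65  2.3  -1.1 ]
flip -0.9 1.9 [1.18 2.41 2.64]
flip -0.9 2.3 [0.87 2.19 2.18]
flip -1.1 1.9 [1.   2.57 2.5 ]
flip -1.1 2.3 [0.65 2.3  2.04]
t 7.72 q [-0.877, 0.56, 1.324, 0.001, 1.261, -1.669] p [0.501, -0.4282, 0.4201] w 0.0865 gf 0.0 f [0.4, 0.5, 0.7]
[-0.87, -0.18, 2.9] [0.001, -0.002, -0.065] mm 121
[-0.88, -0.19, 4.95] [0.001, -0.002, -0.065] mm 201
```

Request:
move_arm(
  commands=[
    [[-0.87, -0.18, 1.5, 0, 0, -0.065], [-0.87, -0.18, 2.9, 0, 0, -0.065], [-0.87, -0.18, 3.5, 0, 0, -0.065], [-0.87, -0.18, 4.2, 0, 0, -0.065], [-0.87, -0.18, 4.95, 0, 0, -0.065], [-0.87, -0.18, 4.95, 0, 0, -0.065], [-0.87, -0.18, 4.95, 0, 0, -0.065]],
  ],
  squeeze=25,
)

```text
time: 8.6
position: [0.5211, -0.4591, 0.224]
tool_rot: [0.35, 0.937, -0.0, 0.001]
ft_force: [-0.9, -0.2, 0.8]
grip_width: 0.0871
grip_force: 0.0
```

Request:
move_arm(
  commands=[
    [[0, 0, 0, 0, 0, 0], [0, 0, 0, 0, 0, 0], [0, 0, 0, 0, 0, 0], [0, 0, 0, 0, 0, 0], [0, 0, 0, 0, 0, 0], [0, 0, 0, 0, 0, 0]],
  ],
  claw=1,
)

```text
time: 9.35
position: [0.5202, -0.46, 0.2232]
tool_rot: [0.35, 0.937, -0.0, 0.0]
ft_force: [0.0, 1.1, 3.3]
grip_width: 0.058
grip_force: 25.0
```

```bash
python3 - <<'E'
from h import *
F=np.array([.43,-.25]);ps=np.radians(-30)
plan(((*F,.10),down(ps)),((*F,.060),down(ps)))
E
```

```text
t 9.35 q [-0.885, 0.835, 1.365, 0.0, 0.942, -1.739] p [0.5202, -0.46, 0.2232] w 0.058 gf 25.0 f [0.0, 1.1, 3.3]
[5.15, 2.48, -1.02] [0.0, 0.0, -0.192] mm 232
[5.15, 2.48, -0.02] [0.0, 0.0, -0.192] mm 229
```

Request:
move_arm(
  commands=[
    [[0, 0, -0.6, 0, 0, 0], [0.6, 0.3, -1, 0, 0, -0.05], [1.9, 0.9, -1, 0, 0, -0.1], [3.2, 1.5, -1, 0, 0, -0.15], [4.4, 2.1, -1, 0, 0, -0.19], [5.15, 2.48, -1, 0, 0, -0.19], [5.15, 2.48, -1, 0, 0, -0.19], [5.15, 2.48, -0.4, 0, 0, -0.19], [5.15, 2.48, -0.05, 0, 0, -0.19], [5.15, 2.48, 0.02, 0, 0, -0.19], [5.15, 2.48, 0.02, 0, 0, -0.19]],
  ],
)

```text
time: 10.72
position: [0.4302, -0.2509, 0.2226]
tool_rot: [0.26, 0.966, -0.0, 0.001]
ft_force: [-0.5, 0.5, 7.1]
grip_width: 0.058
grip_force: 25.0
```

```bash
python3 - <<'E'
from h import *
plan()
E
```

```text
t 10.72 q [-0.753, 0.669, 1.889, -0.0, 0.582, -1.797] p [0.4302, -0.2509, 0.2226] w 0.058 gf 25.0 f [-0.5, 0.5, 7.1]
```

Request:
move_arm(
  commands=[
    [[0, 0, 0, 0, 0, 0], [0, 0, 0, 0, 0, 0], [0, 0, 0, 0, 0, 0], [0, 0, -1.2, 0, 0, 0.15], [0, 0, -2.4, 0, 0, 0.3], [0, 0, -3.5, 0, 0, 0.45], [0, 0, -4, 0, 0, 0.6], [0, 0, -4, 0, 0, 0.75], [0, 0, -4, 0, 0, 0.9], [0, 0, -4, 0, 0, 1.05], [0, 0, -4, 0, 0, 1.2], [0, 0, -4, 0, 0, 1.35]],
  ],
  claw=-1,
)

```text
time: 12.22
position: [0.4297, -0.2498, 0.3817]
tool_rot: [0.808, 0.59, -0.0, -0.0]
ft_force: [-0.1, 0.0, -0.5]
grip_width: 0.0871
grip_force: 0.0
```

```bash
cat >> h.py <<'E'
def hor(phi,pitch,flip=False):
    f=np.radians(phi);d=np.array([np.cos(f),np.sin(f),0]);y=np.array([np.sin(f),-np.cos(f),0])
    r=R.from_matrix(np.stack([[0,0,1],y,d],1))
    r=r*R.from_euler('y',np.radians(pitch))   # checked below: pitches z downward
    return r*R.from_euler('z',np.pi) if flip else r
E
python3 - <<'E'
from h import *
t=hor(60,12);print(t.as_matrix().round(2))
F=np.array([.43,-.25]);d=np.array([.5,.866])
for p,q in((70,.23),(50,.20),(30,.16),(12,.14)): plan(((*(F-.12*d),q),hor(60,p)))
w=shot('top');P=cloud(w);Z=P[...,2]
E
```

```text
[[-0.1   0.87  0.49]
 [-0.18 -0.5   0.85]
 [ 0.98  0.    0.21]]
t 12.22 q [-0.752, 0.389, 1.774, -0.0, 0.98, -0.442] p [0.4297, -0.2498, 0.3817] w 0.0871 gf 0.0 f [-0.1, 0.0, -0.5]
[-4.31, -0.92, 7.65] [-0.298, 2.778, 0.052] mm 353
t 12.22 q [-0.752, 0.389, 1.774, -0.0, 0.98, -0.442] p [0.4297, -0.2498, 0.3817] w 0.0871 gf 0.0 f [-0.1, 0.0, -0.5]
[-5.51, -1.18, 7.68] [-0.261, 2.432, 0.094] mm 381
t 12.22 q [-0.752, 0.389, 1.774, -0.0, 0.98, -0.442] p [0.4297, -0.2498, 0.3817] w 0.0871 gf 0.0 f [-0.1, 0.0, -0.5]
[-6.41, -1.38, 7.59] [-0.224, 2.085, 0.129] mm 401
t 12.22 q [-0.752, 0.389, 1.774, -0.0, 0.98, -0.442] p [0.4297, -0.2498, 0.3817] w 0.0871 gf 0.0 f [-0.1, 0.0, -0.5]
[-6.85, -1.47, 6.9] [-0.191, 1.773, 0.153] mm 393
```

```bash
sed -i "s/np.radians(pitch))   # checked.*/np.radians(-pitch))/" h.py
python3 - <<'E'
from h import *
t=hor(60,12);print(t.as_matrix().round(2)[2])
F=np.array([.43,-.25]);d=np.array([.5,.866])
for p,q in((70,.23),(50,.20),(30,.16),(12,.12)): plan(((*(F-.12*d),q),hor(60,p)))
E
```

```text
[ 0.98  0.   -0.21]
t 12.28 q [-0.752, 0.389, 1.773, 0.0, 0.979, -0.439] p [0.4297, -0.2498, 0.3817] w 0.0871 gf 0.0 f [0.7, -0.2, -1.2]
[-4.31, -0.91, -0.06] [-0.037, 0.348, 0.208] mm 176
t 12.28 q [-0.752, 0.389, 1.773, 0.0, 0.979, -0.439] p [0.4297, -0.2498, 0.3817] w 0.0871 gf 0.0 f [0.7, -0.2, -1.2]
[-5.51, -1.17, 1.4] [-0.074, 0.695, 0.202] mm 232
t 12.28 q [-0.752, 0.389, 1.773, 0.0, 0.979, -0.439] p [0.4297, -0.2498, 0.3817] w 0.0871 gf 0.0 f [0.7, -0.2, -1.2]
[-6.41, -1.36, 3.49] [-0.111, 1.043, 0.191] mm 297
t 12.28 q [-0.752, 0.389, 1.773, 0.0, 0.979, -0.439] p [0.4297, -0.2498, 0.3817] w 0.0871 gf 0.0 f [0.7, -0.2, -1.2]
[-6.86, -1.45, 5.69] [-0.144, 1.356, 0.177] mm 361
```

Request:
move_arm(
  commands=[
    [[-1.5, -0.3, 0, 0, 0, 0.1], [-3, -0.6, 0, -0.02, 0.17, 0.2], [-4.31, -0.91, 0, -0.037, 0.348, 0.208], [-4.9, -1.04, 0.6, -0.055, 0.52, 0.205], [-5.51, -1.17, 1.4, -0.074, 0.695, 0.202], [-6, -1.27, 2.4, -0.093, 0.87, 0.197], [-6.41, -1.36, 3.4, -0.111, 1.043, 0.191], [-6.41, -1.36, 3.4, -0.111, 1.043, 0.191], [-6.41, -1.36, 3.4, -0.111, 1.043, 0.191]],
  ],
)

```text
time: 13.4
position: [0.3013, -0.4778, 0.2471]
tool_rot: [0.748, 0.437, 0.432, -0.251]
ft_force: [0.5, 0.5, -0.1]
grip_width: 0.0873
grip_force: 0.0
```

```bash
python3 - <<'E'
from h import *
F=np.array([.43,-.25]);d=np.array([.5,.866])
for z in(.12,.045): plan(((*(F-.12*d),z),hor(60,12)))
E
```

```text
t 13.4 q [-1.339, 0.822, 1.575, 0.63, 1.631, -1.093] p [0.3013, -0.4778, 0.2471] w 0.0873 gf 0.0 f [0.5, 0.5, -0.1]
[-2.25, -0.07, 0.76] [-0.007, 0.316, 0.005] mm 95
t 13.4 q [-1.339, 0.822, 1.575, 0.63, 1.631, -1.093] p [0.3013, -0.4778, 0.2471] w 0.0873 gf 0.0 f [0.5, 0.5, -0.1]
[-3.87, -0.07, 1.7] [-0.007, 0.316, 0.005] mm 169
```

Request:
move_arm(
  commands=[
    [[-1.1, -0.04, 0.4, 0, 0.16, 0], [-2.25, -0.07, 0.76, -0.007, 0.316, 0.005], [-3.1, -0.07, 1.25, -0.007, 0.316, 0.005], [-3.9, -0.07, 1.72, -0.007, 0.316, 0.005], [-3.9, -0.07, 1.72, -0.007, 0.316, 0.005], [-3.9, -0.07, 1.72, -0.007, 0.316, 0.005]],
  ],
)

```text
time: 14.15
position: [0.2903, -0.4934, 0.0798]
tool_rot: [0.673, 0.389, 0.545, -0.314]
ft_force: [-0.3, 0.0, 0.6]
grip_width: 0.0872
grip_force: 0.0
```

```bash
cat >> h.py <<'E'
def jars(n,zl,zh,minpx=60,f=None):
    w=shot(n,f);P=cloud(w);Z=P[...,2];m=((Z>zl)&(Z<zh)).astype(np.uint8);k,l,s,ce=cv2.connectedComponentsWithStats(m)
    for i in range(1,k):
        if s[i,4]<minpx: continue
        r=cv2.minAreaRect(P[l==i][:,:2].astype(np.float32))
        if max(r[1])<.09: print(n,s[i,4],ce[i].round(),np.round(r[0],4),np.round(r[1],4),round(r[2],1),'z',np.round(np.median(Z[l==i]),3))
    return w
E
python3 - <<'E'
from h import *
F=np.array([.43,-.25]);d=np.array([.5,.866])
plan(((*(F-.12*d),.045),hor(60,12)),((*F,.045),hor(60,12)))
jars('top',.06,.1,50);jars('scene',.06,.1,50,'s2.png')
E
```

```text
t 14.15 q [-1.378, 1.17, 1.467, 0.71, 1.745, -1.244] p [0.2903, -0.4934, 0.0798] w 0.0872 gf 0.0 f [-0.3, 0.0, 0.6]
[-0.02, -0.02, 0.01] [-0.0, 0.001, 0.002] mm 1
[0.61, -0.02, 2.94] [-0.0, 0.001, 0.002] mm 120
top 192 [156. 136.] [0.8205 0.3189] [0.0586 0.0765] 52.8 z 0.078
top 70 [222. 128.] [0.8466 0.0699] [0.0251 0.0659] 31.7 z 0.081
top 62 [230. 141.] [0.8079 0.0427] [0.0244 0.0667] 37.1 z 0.078
top 101 [344. 178.] [ 0.6828 -0.3746] [0.0536 0.0448] 60.6 z 0.073
top 77 [322. 196.] [ 0.6064 -0.2934] [0.0577 0.0581] 37.6 z 0.08
top 67 [310. 247.] [ 0.4302 -0.251 ] [0.0579 0.0578] 59.8 z 0.08
top 134 [444. 256.] [ 0.4042 -0.7273] [0.0593 0.0587] 60.9 z 0.075
top 65 [245. 353.] [ 0.059  -0.0323] [0.0541 0.0128] 81.1 z 0.081
top 54 [253. 366.] [ 0.0097 -0.0624] [0.0684 0.0115] 9.2 z 0.082
scene 91 [274. 144.] [ 0.404  -0.7285] [0.0708 0.059 ] 61.3 z 0.07
scene 109 [229. 195.] [ 0.6877 -0.3608] [0.032  0.0497] 79.3 z 0.074
scene 144 [252. 204.] [ 0.6044 -0.2891] [0.0658 0.0642] 38.1 z 0.071
scene 131 [297. 204.] [ 0.4292 -0.2473] [0.0669 0.0587] 60.9 z 0.071
scene 62 [203. 271.] [0.8303 0.0289] [0.0453 0.0116] 5.3 z 0.089
scene 56 [213. 284.] [0.8034 0.0807] [0.0345 0.0064] 47.7 z 0.078
scene 108 [207. 322.] [0.8397 0.2132] [0.0397 0.0208] 1.1 z 0.08
scene 377 [217. 364.] [0.8296 0.346 ] [0.0522 0.0788] 86.9 z 0.079
```

View pics/s2.png

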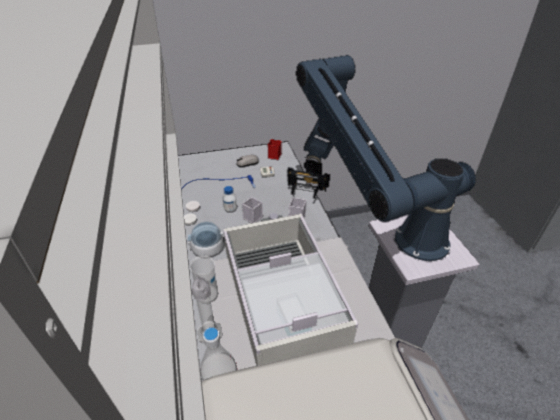

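The scene picture shows the gripper at (308,180), level with and facing jar B at (297,205). The tray door is open, with its fin at (281,260).

Request:
move_arm(
  commands=[
    [[0.2, -0.02, 1, 0, 0, 0], [0.41, -0.02, 2, 0, 0, 0], [0.58, -0.02, 2.8, 0, 0, 0], [0.61, -0.02, 2.94, 0, 0, 0], [0.61, -0.02, 2.94, 0, 0, 0], [0.61, -0.02, 2.94, 0, 0, 0]],
  ],
)

```text
time: 15.0
position: [0.3486, -0.3899, 0.0765]
tool_rot: [0.673, 0.388, 0.545, -0.314]
ft_force: [0.2, 0.1, 0.3]
grip_width: 0.0869
grip_force: 0.0
```

Request:
move_arm(
  commands=[
    [[0, 0, 0, 0, 0, 0], [0, 0, 0, 0, 0, 0], [0, 0, 0, 0, 0, 0], [0, 0, 0, 0, 0, 0], [0, 0, 0, 0, 0, 0], [0.5, 0, 0, 0, 0, 0], [1.5, 0, 0, 0, 0, 0], [2.5, 0, 0, 0, 0, 0], [2.5, 0, 0, 0, 0, 0]],
  ],
  claw=1,
)

```text
time: 16.12
position: [0.3598, -0.3698, 0.1772]
tool_rot: [0.673, 0.389, 0.545, -0.314]
ft_force: [-0.5, -0.5, -2.9]
grip_width: 0.0577
grip_force: 25.0
```

```bash
python3 - <<'E'
from h import *
F=np.array([.43,-.25])
for z,p in((.15,12),(.10,6),(.04,6)): plan(((*F,z),hor(60,p,True)))
E
```

```text
t 16.12 q [-1.207, 0.972, 1.728, 0.864, 1.647, -1.234] p [0.3598, -0.3698, 0.1772] w 0.0577 gf 25.0 f [-0.5, -0.5, -2.9]
[0.06, 0.02, -0.56] [0.0, -0.001, -3.14] mm 23
t 16.12 q [-1.207, 0.972, 1.728, 0.864, 1.647, -1.234] p [0.3598, -0.3698, 0.1772] w 0.0577 gf 25.0 f [-0.5, -0.5, -2.9]
[-1.6, 0.02, -0.28] [-0.164, -0.001, -3.136] mm 65
t 16.12 q [-1.207, 0.972, 1.728, 0.864, 1.647, -1.234] p [0.3598, -0.3698, 0.1772] w 0.0577 gf 25.0 f [-0.5, -0.5, -2.9]
[-3.06, 0.02, 0.03] [-0.164, -0.001, -3.136] mm 123
```

Request:
move_arm(
  commands=[
    [[0, 0, 0, 0, 0, 0.18], [0, 0, 0, 0, 0, 0.36], [0, 0, 0, 0, 0, 0.54], [0, 0, 0, 0, 0, 0.72], [0, 0, 0, 0, 0, 0.9], [0, 0, 0, 0, 0, 1.08], [0, 0, 0, 0, 0, 1.26], [0, 0, 0, 0, 0, 1.44], [0, 0, 0, 0, 0, 1.62], [0, 0, 0, 0, 0, 1.8], [0, 0, 0, 0, 0, 1.95], [0, 0, 0, 0, 0, 2.0]],
  ],
)

```text
time: 17.62
position: [0.3592, -0.3705, 0.1736]
tool_rot: [0.689, -0.358, 0.028, -0.629]
ft_force: [-0.5, 0.8, -2.0]
grip_width: 0.0576
grip_force: 25.0
```

Request:
move_arm(
  commands=[
    [[0, 0, 0, 0, 0, 0.18], [0, 0, 0, 0, 0, 0.36], [0, 0, 0, 0, 0, 0.54], [0, 0, 0, 0, 0, 0.72], [0, 0, 0, 0, 0, 0.9], [0, 0, 0, 0, 0, 1.08], [0, 0, 0, 0, 0, 1.14], [0, 0, 0, 0, 0, 1.14], [0, 0, 0, 0, 0, 1.14]],
  ],
)

```text
time: 18.75
position: [0.3593, -0.3706, 0.1738]
tool_rot: [-0.388, 0.673, 0.315, 0.546]
ft_force: [-0.3, 0.1, -1.6]
grip_width: 0.058
grip_force: 25.0
```

```bash
python3 - <<'E'
from h import *
F=np.array([.43,-.25])
for z,p in((.10,6),(.06,6),(.055,6),(.05,6),(.045,6)): plan(((*F,z),hor(60,p,True)))
E
```

```text
t 18.75 q [-1.208, 0.979, 1.726, 0.864, 1.646, 1.905] p [0.3593, -0.3706, 0.1738] w 0.058 gf 25.0 f [-0.3, 0.1, -1.6]
[1.51, -0.02, -0.28] [-0.0, -0.103, 0.001] mm 61
t 18.75 q [-1.208, 0.979, 1.726, 0.864, 1.646, 1.905] p [0.3593, -0.3706, 0.1738] w 0.058 gf 25.0 f [-0.3, 0.1, -1.6]
[2.48, -0.02, -0.07] [-0.0, -0.103, 0.001] mm 99
t 18.75 q [-1.208, 0.979, 1.726, 0.864, 1.646, 1.905] p [0.3593, -0.3706, 0.1738] w 0.058 gf 25.0 f [-0.3, 0.1, -1.6]
[2.61, -0.02, -0.05] [-0.0, -0.103, 0.001] mm 104
t 18.75 q [-1.208, 0.979, 1.726, 0.864, 1.646, 1.905] p [0.3593, -0.3706, 0.1738] w 0.058 gf 25.0 f [-0.3, 0.1, -1.6]
[2.73, -0.02, -0.02] [-0.0, -0.103, 0.001] mm 109
t 18.75 q [-1.208, 0.979, 1.726, 0.864, 1.646, 1.905] p [0.3593, -0.3706, 0.1738] w 0.058 gf 25.0 f [-0.3, 0.1, -1.6]
[2.85, -0.02, 0.01] [-0.0, -0.103, 0.001] mm 114
```

Request:
move_arm(
  commands=[
    [[0.8, 0, -0.2, 0, -0.05, 0], [1.51, -0.02, -0.28, 0, -0.103, 0], [2.2, -0.02, -0.13, 0, -0.103, 0], [2.48, -0.02, -0.07, 0, -0.103, 0], [2.61, -0.02, -0.05, 0, -0.103, 0], [2.73, -0.02, -0.02, 0, -0.103, 0], [2.78, -0.02, -0.01, 0, -0.103, 0], [2.78, -0.02, -0.01, 0, -0.103, 0]],
  ],
)

```text
time: 19.75
position: [0.3485, -0.3913, 0.0656]
tool_rot: [-0.372, 0.644, 0.334, 0.58]
ft_force: [-0.8, 0.5, -0.3]
grip_width: 0.058
grip_force: 25.0
```

```bash
python3 - <<'E'
from h import *
F=np.array([.43,-.25])
for z,p in((.045,6),): plan(((*F,z),hor(60,p,True)))
shot('wrist','w3.png')
E
```

```text
t 19.75 q [-1.242, 1.202, 1.619, 0.853, 1.678, 1.811] p [0.3485, -0.3913, 0.0656] w 0.058 gf 25.0 f [-0.8, 0.5, -0.3]
[0.09, 0.0, 0.01] [-0.0, -0.0, 0.001] mm 3
```

View pics/w3.png

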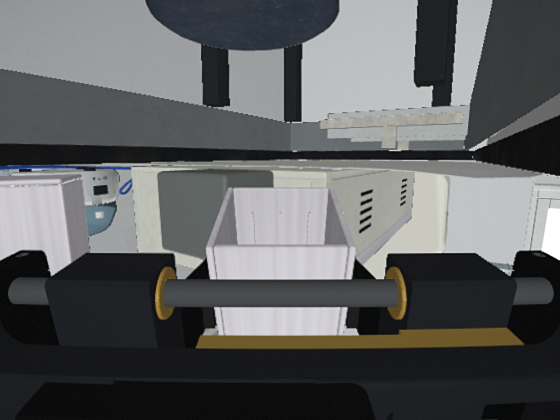

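The picture is upside down because the gripper is flipped. The jar at (285,250) is held with its mouth towards the bench. I'll lower it the last bit and release.

Request:
move_arm(
  commands=[
    [[0.04, 0, 0, 0, 0, 0], [0.08, 0, 0, 0, 0, 0], [0.08, 0, 0, 0, 0, 0]],
  ],
)

```text
time: 20.18
position: [0.3482, -0.3916, 0.062]
tool_rot: [-0.371, 0.644, 0.334, 0.58]
ft_force: [-0.1, 0.2, -0.5]
grip_width: 0.0577
grip_force: 25.0
```

Request:
move_arm(
  commands=[
    [[0, 0, 0, 0, 0, 0], [0, 0, 0, 0, 0, 0], [0, 0, 0, 0, 0, 0], [0, 0, 0, 0, 0, 0], [0, 0, 0, 0, 0, 0], [0, 0, 0, 0, 0, 0]],
  ],
  claw=-1,
)

```text
time: 20.92
position: [0.3482, -0.3915, 0.062]
tool_rot: [-0.371, 0.644, 0.334, 0.58]
ft_force: [0.1, 0.4, 0.1]
grip_width: 0.0866
grip_force: 0.0
```

```bash
python3 - <<'E'
from h import *
F=np.array([.43,-.25]);d=np.array([.5,.866])
plan(((*(F-.14*d),.05),hor(60,6,True)))
jars('scene',.06,.1,50,'s4.png')
E
```

```text
t 20.93 q [-1.242, 1.208, 1.616, 0.852, 1.676, 1.809] p [0.3482, -0.3915, 0.062] w 0.0866 gf 0.0 f [0.1, 0.4, 0.1]
[0.24, -0.0, -3.48] [-0.0, 0.0, -0.0] mm 140
scene 94 [275. 144.] [ 0.4034 -0.7256] [0.0689 0.0596] 57.6 z 0.07
scene 110 [229. 196.] [ 0.6859 -0.3626] [0.0514 0.0368] 3.3 z 0.073
scene 145 [252. 204.] [ 0.6047 -0.2884] [0.065  0.0643] 38.1 z 0.07
scene 66 [204. 271.] [0.8282 0.0283] [0.0123 0.0485] 88.8 z 0.09
scene 58 [213. 284.] [0.8036 0.0802] [0.0368 0.0064] 49.2 z 0.081
scene 106 [207. 322.] [0.84   0.2143] [0.0196 0.0398] 88.7 z 0.081
scene 387 [217. 364.] [0.8296 0.3457] [0.0501 0.078 ] 89.4 z 0.079
```

```bash
python3 - <<'E'
import cv2
i=cv2.imread('pics/s4.png');cv2.imwrite('pics/s4c.png',cv2.resize(i[140:260,230:390],None,fx=5,fy=5,interpolation=cv2.INTER_CUBIC))
E
```

```text
(no output)
```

View pics/s4c.png

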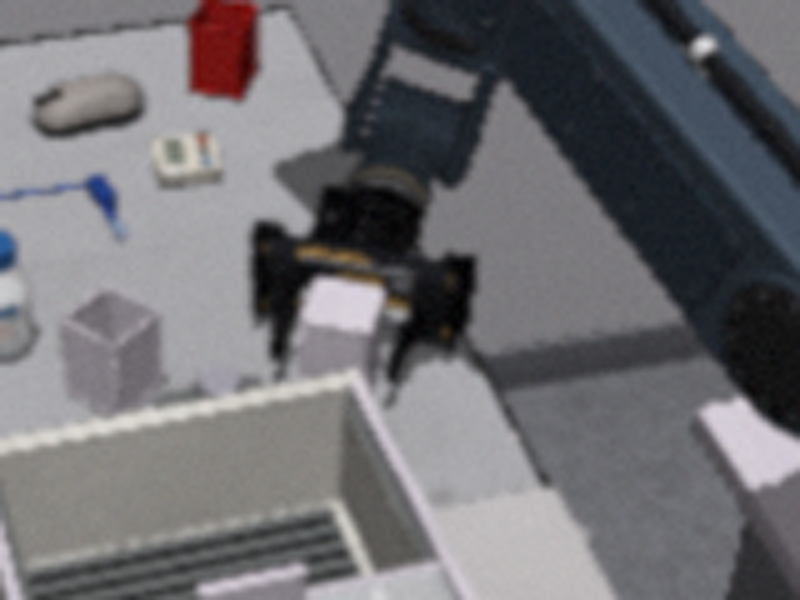

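The crop shows the jar bottom-up at (340,330) between the open fingers. I'll back off and check.

Request:
move_arm(
  commands=[
    [[0.05, 0, -0.5, 0, 0, 0], [0.1, 0, -1.5, 0, 0, 0], [0.17, 0, -2.5, 0, 0, 0], [0.24, 0, -3.48, 0, 0, 0], [-1.5, 0, -3.6, 0, 0, 0], [-3, 0, -3.8, 0, 0, 0], [-3, 0, -3.8, 0, 0, 0]],
  ],
)

```text
time: 21.85
position: [0.2779, -0.5136, 0.2013]
tool_rot: [-0.373, 0.645, 0.331, 0.579]
ft_force: [0.9, 0.5, -0.7]
grip_width: 0.0869
grip_force: 0.0
```

```bash
python3 - <<'E'
from h import *
plan();jars('top',.06,.1,50);jars('scene',.06,.1,50)
E
```

```text
t 21.85 q [-1.405, 0.998, 1.477, 0.759, 1.969, 2.008] p [0.2779, -0.5136, 0.2013] w 0.0869 gf 0.0 f [0.9, 0.5, -0.7]
top 209 [156. 136.] [0.8211 0.3191] [0.0569 0.0787] 51.3 z 0.078
top 72 [222. 128.] [0.8466 0.0701] [0.027  0.0658] 32.7 z 0.082
top 64 [230. 141.] [0.8079 0.043 ] [0.0258 0.0667] 35.8 z 0.079
top 101 [344. 178.] [ 0.6831 -0.3745] [0.0537 0.0462] 57.4 z 0.071
top 77 [322. 196.] [ 0.6063 -0.2935] [0.0576 0.0586] 38.2 z 0.08
top 277 [313. 249.] [ 0.4233 -0.2622] [0.0582 0.0574] 59.3 z 0.081
top 138 [444. 256.] [ 0.4044 -0.7277] [0.0601 0.0592] 60.4 z 0.075
scene 91 [275. 144.] [ 0.404  -0.7264] [0.0684 0.0612] 57.4 z 0.071
scene 106 [229. 195.] [ 0.6868 -0.3633] [0.0414 0.0501] 82.8 z 0.075
scene 141 [252. 204.] [ 0.6046 -0.2909] [0.0633 0.0624] 38.2 z 0.07
scene 185 [298. 202.] [ 0.4219 -0.2583] [0.0694 0.0578] 59.9 z 0.077
scene 63 [203. 271.] [0.8299 0.028 ] [0.0109 0.0449] 87.0 z 0.09
scene 55 [213. 284.] [0.8036 0.0811] [0.0349 0.0059] 47.4 z 0.08
scene 109 [207. 322.] [0.8396 0.2144] [0.0396 0.0197] 1.4 z 0.079
scene 383 [217. 364.] [0.8297 0.3449] [0.051  0.0797] 88.5 z 0.079
```

Request:
move_arm(
  commands=[
    [[0, 0, 0, 0, 0, -0.18], [0, 0, 0, 0, 0, -0.36], [0, 0, 0, 0, 0, -0.54], [0, 0, 0, 0, 0, -0.72], [0, 0, 0, 0, 0, -0.9], [0, 0, 0, 0, 0, -1.08], [0, 0, 0, 0, 0, -1.26], [0, 0, 0, 0, 0, -1.44], [0, 0, 0, 0, 0, -1.62], [0, 0, 0, 0, 0, -1.8], [0, 0, 0, 0, 0, -1.98], [0, 0, 0, 0, 0, -2.16]],
  ],
)

```text
time: 23.45
position: [0.2784, -0.5115, 0.1952]
tool_rot: [0.742, 0.026, 0.355, -0.568]
ft_force: [-0.2, 0.1, 0.7]
grip_width: 0.0867
grip_force: 0.0
```

Request:
move_arm(
  commands=[
    [[0, 0, 0, 0, 0, -0.18], [0, 0, 0, 0, 0, -0.36], [0, 0, 0, 0, 0, -0.54], [0, 0, 0, 0, 0, -0.72], [0, 0, 0, 0, 0, -0.9], [0, 0, 0, 0, 0, -0.98], [0, 0, 0, 0, 0, -0.98]],
  ],
)

```text
time: 24.32
position: [0.2785, -0.5115, 0.1955]
tool_rot: [0.644, 0.37, 0.579, -0.336]
ft_force: [-0.3, -0.3, 0.6]
grip_width: 0.0874
grip_force: 0.0
```

```bash
python3 - <<'E'
from h import *
b=np.array([.4233,-.2622]);d=np.array([.5,.866]);D=down(np.radians(-120.))
plan(((*(b-.10*d),.18),hor(60,30)),((*(b-.06*d),.2),hor(60,60)),((*b,.2),D))
E
```

```text
t 24.32 q [-1.403, 1.007, 1.479, 0.758, 1.966, -1.131] p [0.2785, -0.5115, 0.1955] w 0.0874 gf 0.0 f [-0.3, -0.3, 0.6]
[1.77, 0.01, 0.98] [-0.001, -0.42, -0.005] mm 81
[4.02, -0.0, 3.26] [-0.002, -0.944, -0.005] mm 207
[4.93, -0.01, 6.73] [-0.003, -1.468, -0.004] mm 334
```

Request:
move_arm(
  commands=[
    [[0.9, 0, 0.5, 0, -0.17, 0], [1.77, 0, 0.98, 0, -0.34, 0], [2.6, 0, 1.7, 0, -0.5, 0], [3.3, 0, 2.5, 0, -0.67, 0], [3.9, 0, 3.3, 0, -0.84, 0], [4.3, 0, 4.2, 0, -1.01, 0], [4.6, 0, 5.2, 0, -1.18, 0], [4.8, 0, 6.1, 0, -1.35, 0], [4.93, 0, 6.73, 0, -1.468, 0], [4.93, 0, 6.73, 0, -1.468, 0], [4.93, 0, 6.73, 0, -1.468, 0]],
  ],
)

```text
time: 25.7
position: [0.4232, -0.2627, 0.3647]
tool_rot: [0.866, 0.499, -0.001, -0.001]
ft_force: [0.3, -0.3, 1.0]
grip_width: 0.0871
grip_force: 0.0
```

```bash
python3 - <<'E'
from h import *
b=np.array([.4233,-.2622]);D=down(np.radians(-120.3))
jars('wrist',.06,.1,400);plan(((*b,.066),D))
E
```

```text
wrist 2714 [479. 135.] [ 0.6056 -0.2924] [0.0584 0.0604] 37.4 z 0.073
wrist 400 [554. 177.] [ 0.6646 -0.3685] [0.0457 0.0129] 72.7 z 0.065
wrist 4075 [281. 207.] [ 0.4227 -0.2613] [0.0573 0.0581] 60.0 z 0.079
t 25.75 q [-0.781, 0.417, 1.788, -0.002, 0.939, -0.254] p [0.423, -0.2632, 0.3647] w 0.087 gf 0.0 f [0.6, 0.1, 0.1]
[0.03, 0.0, 3.37] [-0.003, 0.001, 0.003] mm 135
```

Request:
move_arm(
  commands=[
    [[0.03, 0, 1.2, 0, 0, 0], [0.03, 0, 2.4, 0, 0, 0], [0.03, 0, 3.37, 0, 0, 0], [0.03, 0, 3.37, 0, 0, 0], [0.03, 0, 3.37, 0, 0, 0]],
  ],
)

```text
time: 26.38
position: [0.4236, -0.2624, 0.231]
tool_rot: [0.867, 0.499, -0.001, 0.0]
ft_force: [0.1, -0.6, 0.4]
grip_width: 0.087
grip_force: 0.0
```

Request:
move_arm(
  commands=[
    [[0, 0, 0, 0, 0, 0], [0, 0, 0, 0, 0, 0], [0, 0, 0, 0, 0, 0], [0, 0, 0, 0, 0, 0], [0, 0, 0, 0, 0, 0], [0, 0, -1.5, 0, 0, 0], [0, 0, -3, 0, 0, 0], [0, 0, -4.2, 0, 0, 0], [0, 0, -4.2, 0, 0, 0], [0, 0, -4.2, 0, 0, 0]],
  ],
  claw=1,
)

```text
time: 27.62
position: [0.4236, -0.2605, 0.3976]
tool_rot: [0.866, 0.5, -0.002, -0.001]
ft_force: [0.2, -0.1, -1.9]
grip_width: 0.058
grip_force: 25.0
```

```bash
python3 - <<'E'
from h import *
j=cab(.065,-.137);D=down(YAW-np.pi/2);print(j)
plan(((*j,.232),D),((*j,.082),D))
E
```

```text
[ 0.65902655 -0.02039111]
t 27.62 q [-0.776, 0.367, 1.754, -0.003, 1.023, -0.251] p [0.4236, -0.2605, 0.3976] w 0.058 gf 25.0 f [0.2, -0.1, -1.9]
[8.14, 2.09, 0.02] [-0.004, 0.0, -0.564] mm 336
[8.15, 2.11, 3.77] [-0.004, 0.0, -0.564] mm 369
```

Request:
move_arm(
  commands=[
    [[1.3, 0.33, 0, 0, 0, -0.1], [2.7, 0.7, 0, 0, 0, -0.2], [4.1, 1.05, 0, 0, 0, -0.3], [5.5, 1.4, 0, 0, 0, -0.4], [6.9, 1.75, 0, 0, 0, -0.5], [8.14, 2.09, 0, 0, 0, -0.564], [8.14, 2.09, 0, 0, 0, -0.564], [8.14, 2.09, 0, 0, 0, -0.564]],
  ],
)

```text
time: 28.62
position: [0.6586, -0.0209, 0.3948]
tool_rot: [0.693, 0.721, -0.003, -0.003]
ft_force: [-0.7, -0.9, -1.0]
grip_width: 0.0579
grip_force: 25.0
```

```bash
python3 - <<'E'
from h import *
j=cab(.065,-.137);D=down(YAW-np.pi/2)
shot('wrist','w5.png')
plan(((*j,.08),D))
E
```

```text
t 28.68 q [-0.202, 0.585, 1.349, -0.002, 1.215, -0.24] p [0.6584, -0.0215, 0.3955] w 0.058 gf 25.0 f [-0.0, 0.8, -0.8]
[0.03, 0.04, 3.79] [-0.007, 0.0, -0.001] mm 151
```

View pics/w5.png

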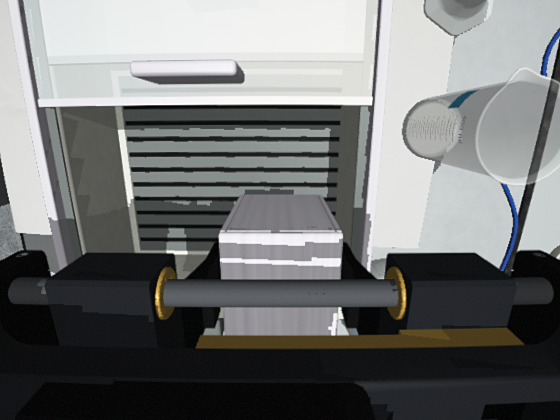

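The jar at (280,260) is held bottom-up over the ribbed tray, inside the opening. The open door's edge is at row 100. Lowering.

Request:
move_arm(
  commands=[
    [[0.03, 0.04, 1.2, 0, 0, 0], [0.03, 0.04, 2.4, 0, 0, 0], [0.03, 0.04, 3.3, 0, 0, 0], [0.03, 0.04, 3.6, 0, 0, 0], [0.03, 0.04, 3.75, 0, 0, 0], [0.03, 0.04, 3.82, 0, 0, 0], [0.03, 0.04, 3.82, 0, 0, 0], [0.03, 0.04, 3.82, 0, 0, 0]],
  ],
)

```text
time: 29.68
position: [0.6609, -0.0198, 0.246]
tool_rot: [0.693, 0.721, -0.001, 0.0]
ft_force: [0.0, 0.6, -1.0]
grip_width: 0.0578
grip_force: 25.0
```

```bash
python3 - <<'E'
from h import *
j=cab(.065,-.137);D=down(YAW-np.pi/2)
plan(((*j,.08),D))
E
```

```text
t 29.68 q [-0.198, 0.769, 1.451, -0.002, 0.922, -0.237] p [0.6609, -0.0198, 0.246] w 0.0578 gf 25.0 f [0.0, 0.6, -1.0]
[-0.01, -0.05, 0.05] [-0.0, 0.001, 0.0] mm 3
```

Not touching the tray yet, about 2–3 mm to go.

Request:
move_arm(
  commands=[
    [[0, 0, 0.04, 0, 0, 0], [0, 0, 0.08, 0, 0, 0], [0, 0, 0.1, 0, 0, 0], [0, 0, 0.1, 0, 0, 0]],
  ],
)

```text
time: 30.18
position: [0.6607, -0.0197, 0.243]
tool_rot: [0.693, 0.721, -0.001, -0.0]
ft_force: [-2.4, 0.6, 8.7]
grip_width: 0.0579
grip_force: 25.0
```

Request:
move_arm(
  commands=[
    [[0, 0, 0, 0, 0, 0], [0, 0, 0, 0, 0, 0], [0, 0, 0, 0, 0, 0], [0, 0, 0, 0, 0, 0], [0, 0, -1, 0, 0, 0], [0, 0, -2.4, 0, 0, 0], [0, 0, -3.8, 0, 0, 0], [0, 0, -4.5, 0, 0, 0], [0, 0, -4.5, 0, 0, 0], [0, 0, -4.5, 0, 0, 0]],
  ],
  claw=-0.6,
)

```text
time: 31.42
position: [0.6604, -0.0196, 0.4194]
tool_rot: [0.693, 0.721, -0.002, -0.002]
ft_force: [-0.7, 0.1, -0.3]
grip_width: 0.0699
grip_force: 0.0
```

```bash
python3 - <<'E'
from h import *
jars('wrist',.07,.11,300);jars('top',.06,.1,70)
a=np.array([.6055,-.2927]);ps=np.radians(38)
for s in(ps,ps-np.pi/2): plan(((*(a),.24),down(s)),((*a,.06),down(s)))
E
```

```text
wrist 1167 [428. 128.] [0.8057 0.0589] [0.0265 0.0691] 0.9 z 0.092
wrist 1744 [484. 131.] [0.8505 0.0587] [0.0277 0.0654] 0.5 z 0.093
wrist 3138 [282. 198.] [ 0.6599 -0.02  ] [0.0581 0.0574] 2.3 z 0.091
wrist 399 [213. 319.] [ 0.5728 -0.1792] [0.0349 0.037 ] 89.7 z 0.074
top 201 [156. 136.] [0.8213 0.3189] [0.057  0.0792] 53.9 z 0.078
top 98 [344. 178.] [ 0.6826 -0.3745] [0.054 0.045] 58.3 z 0.074
top 93 [252. 180.] [ 0.6613 -0.0411] [0.058  0.0185] 2.4 z 0.093
top 76 [322. 196.] [ 0.6065 -0.2935] [0.0578 0.0582] 38.2 z 0.079
top 403 [286. 212.] [ 0.5514 -0.1648] [0.0867 0.0703] 1.9 z 0.076
top 137 [444. 256.] [ 0.4039 -0.728 ] [0.0591 0.0602] 61.9 z 0.074
t 31.52 q [-0.198, 0.565, 1.319, -0.001, 1.264, -0.238] p [0.6605, -0.0196, 0.4185] w 0.0694 gf 0.0 f [-0.7, -0.2, -0.3]
[-6.77, -1.64, 0.37] [-0.003, -0.007, -2.194] mm 279
[-6.77, -1.61, 4.87] [-0.003, -0.007, -2.194] mm 340
t 31.52 q [-0.198, 0.565, 1.319, -0.001, 1.264, -0.238] p [0.6605, -0.0196, 0.4185] w 0.0694 gf 0.0 f [-0.7, -0.2, -0.3]
[-6.77, -1.64, 0.37] [-0.006, -0.002, -0.623] mm 279
[-6.77, -1.61, 4.87] [-0.006, -0.002, -0.623] mm 340
```

Request:
move_arm(
  commands=[
    [[-1.5, -0.36, 0, 0, 0, -0.14], [-3, -0.72, 0, 0, 0, -0.28], [-4.5, -1.08, 0, 0, 0, -0.42], [-6, -1.45, 0.2, 0, 0, -0.56], [-6.77, -1.63, 0.37, 0, 0, -0.623], [-6.77, -1.63, 0.37, 0, 0, -0.623], [-6.77, -1.63, 0.37, 0, 0, -0.623], [-6.77, -1.63, 0.37, 0, 0, -0.623]],
  ],
  claw=-1,
)

```text
time: 32.52
position: [0.607, -0.2913, 0.4062]
tool_rot: [0.438, 0.899, -0.001, -0.001]
ft_force: [1.0, 0.1, 0.0]
grip_width: 0.0873
grip_force: 0.0
```

```bash
python3 - <<'E'
from h import *
jars('wrist',.06,.09,600)
a=np.array([.606,-.293]);ps=np.radians(38)-np.pi/2
plan(((*a,.06),down(ps)))
E
```

```text
wrist 1394 [484.  33.] [ 0.6576 -0.0468] [0.0228 0.0628] 73.6 z 0.076
wrist 1123 [279. 201.] [ 0.6058 -0.2926] [0.0582 0.0579] 37.9 z 0.078
t 32.58 q [-0.613, 0.593, 1.299, -0.002, 1.251, -1.277] p [0.6071, -0.2913, 0.4065] w 0.0868 gf 0.0 f [0.4, 0.5, 0.0]
[-0.02, -0.04, 4.56] [-0.002, -0.001, 0.001] mm 182
```

Request:
move_arm(
  commands=[
    [[-0.02, -0.04, 1.3, 0, 0, 0], [-0.02, -0.04, 2.7, 0, 0, 0], [-0.02, -0.04, 4, 0, 0, 0], [-0.02, -0.04, 4.56, 0, 0, 0], [-0.02, -0.04, 4.56, 0, 0, 0], [-0.02, -0.04, 4.56, 0, 0, 0]],
  ],
)

```text
time: 33.33
position: [0.6063, -0.2944, 0.2255]
tool_rot: [0.438, 0.899, -0.001, 0.0]
ft_force: [0.3, -0.3, 0.3]
grip_width: 0.0872
grip_force: 0.0
```

Request:
move_arm(
  commands=[
    [[0, 0, 0, 0, 0, 0], [0, 0, 0, 0, 0, 0], [0, 0, 0, 0, 0, 0], [0, 0, 0, 0, 0, 0], [0, 0, 0, 0, 0, 0], [0, 0, 0, 0, 0, 0]],
  ],
  claw=1,
)

```text
time: 34.08
position: [0.6056, -0.2946, 0.2245]
tool_rot: [0.439, 0.899, -0.001, -0.0]
ft_force: [-0.6, 1.0, 4.3]
grip_width: 0.058
grip_force: 25.0
```

```bash
python3 - <<'E'
from h import *
F=np.array([.43,-.25]);ps=np.radians(-30)
plan(((*F,.060),down(ps)))
E
```

```text
t 34.08 q [-0.618, 0.811, 1.424, -0.002, 0.907, -1.279] p [0.6056, -0.2946, 0.2245] w 0.058 gf 25.0 f [-0.6, 1.0, 4.3]
[3.58, -2.77, 0.02] [-0.002, -0.0, -0.384] mm 181
```

Request:
move_arm(
  commands=[
    [[0, 0, -1.2, 0, 0, 0], [0, 0, -2.5, 0, 0, 0], [0.9, -0.7, -2.6, 0, 0, -0.1], [1.8, -1.4, -2.6, 0, 0, -0.2], [2.7, -2.1, -2.6, 0, 0, -0.3], [3.58, -2.77, -2.2, 0, 0, -0.384], [3.58, -2.77, -1.2, 0, 0, -0.384], [3.58, -2.77, -0.5, 0, 0, -0.384], [3.58, -2.77, -0.1, 0, 0, -0.384], [3.58, -2.77, 0, 0, 0, -0.384], [3.58, -2.77, 0, 0, 0, -0.384], [3.58, -2.77, 0, 0, 0, -0.384]],
  ],
)

```text
time: 35.58
position: [0.4299, -0.25, 0.2245]
tool_rot: [0.259, 0.966, -0.001, -0.001]
ft_force: [-0.3, -0.8, -0.0]
grip_width: 0.0577
grip_force: 25.0
```

Request:
move_arm(
  commands=[
    [[0, 0, 0, 0, 0, 0], [0, 0, 0, 0, 0, 0], [0, 0, 0, 0, 0, 0], [0, 0, -1.2, 0, 0, 0.15], [0, 0, -2.4, 0, 0, 0.3], [0, 0, -3.5, 0, 0, 0.45], [0, 0, -4, 0, 0, 0.6], [0, 0, -4, 0, 0, 0.75], [0, 0, -4, 0, 0, 0.9], [0, 0, -4, 0, 0, 1.05], [0, 0, -4, 0, 0, 1.2], [0, 0, -4, 0, 0, 1.35]],
  ],
  claw=-1,
)

```text
time: 37.08
position: [0.4302, -0.2496, 0.3844]
tool_rot: [0.807, 0.59, -0.001, -0.0]
ft_force: [-0.2, -0.6, -0.1]
grip_width: 0.0869
grip_force: 0.0
```

```bash
python3 - <<'E'
from h import *
jars('scene',.06,.1,80)
F=np.array([.43,-.25]);d=np.array([.5,.866])
for p,q in((70,.23),(50,.20),(30,.16)): plan(((*(F-.12*d),q),hor(60,p)))
E
```

```text
scene 112 [229. 195.] [ 0.6859 -0.36  ] [0.0376 0.0505] 87.6 z 0.074
scene 129 [298. 204.] [ 0.4269 -0.2479] [0.0669 0.0572] 60.6 z 0.07
scene 324 [252. 254.] [ 0.6592 -0.0181] [0.0583 0.063 ] 2.9 z 0.088
scene 107 [207. 322.] [0.8405 0.2143] [0.0188 0.0399] 85.8 z 0.08
scene 386 [217. 364.] [0.8296 0.3462] [0.0784 0.0499] 0.1 z 0.079
t 37.12 q [-0.75, 0.386, 1.769, -0.003, 0.988, -0.438] p [0.4302, -0.2496, 0.3844] w 0.0871 gf 0.0 f [0.5, -0.7, 0.1]
[-4.31, -0.93, 0.01] [-0.039, 0.349, 0.21] mm 176
t 37.12 q [-0.75, 0.386, 1.769, -0.003, 0.988, -0.438] p [0.4302, -0.2496, 0.3844] w 0.0871 gf 0.0 f [0.5, -0.7, 0.1]
[-5.52, -1.19, 1.48] [-0.076, 0.697, 0.203] mm 233
t 37.12 q [-0.75, 0.386, 1.769, -0.003, 0.988, -0.438] p [0.4302, -0.2496, 0.3844] w 0.0871 gf 0.0 f [0.5, -0.7, 0.1]
[-6.41, -1.37, 3.57] [-0.113, 1.045, 0.192] mm 299
```

Same sequence as for jar B.

Request:
move_arm(
  commands=[
    [[-1.5, -0.3, 0, 0, 0, 0.1], [-3, -0.6, 0, -0.02, 0.17, 0.2], [-4.31, -0.92, 0, -0.038, 0.348, 0.208], [-4.9, -1.05, 0.6, -0.055, 0.52, 0.205], [-5.51, -1.18, 1.4, -0.074, 0.695, 0.202], [-6, -1.27, 2.4, -0.093, 0.87, 0.197], [-6.41, -1.37, 3.4, -0.112, 1.044, 0.191], [-6.41, -1.37, 3.5, -0.112, 1.044, 0.191], [-6.41, -1.37, 3.5, -0.112, 1.044, 0.191]],
  ],
)

```text
time: 38.25
position: [0.3015, -0.4779, 0.2457]
tool_rot: [0.748, 0.437, 0.431, -0.251]
ft_force: [0.4, 0.1, 0.6]
grip_width: 0.0869
grip_force: 0.0
```

Request:
move_arm(
  commands=[
    [[-1.1, -0.04, 0.4, 0, 0.16, 0], [-2.25, -0.05, 0.76, -0.005, 0.316, 0.003], [-3.1, -0.05, 1.25, -0.005, 0.316, 0.003], [-3.9, -0.05, 1.72, -0.005, 0.316, 0.003], [-3.9, -0.05, 1.72, -0.005, 0.316, 0.003], [-3.9, -0.05, 1.72, -0.005, 0.316, 0.003]],
  ],
)

```text
time: 39.0
position: [0.2911, -0.494, 0.0785]
tool_rot: [0.672, 0.391, 0.544, -0.315]
ft_force: [-0.1, -0.3, 0.1]
grip_width: 0.0871
grip_force: 0.0
```

```bash
python3 - <<'E'
from h import *
jars('top',.06,.1,60)
F=np.array([.43,-.25])
plan(((*F,.045),hor(60,12)))
E
```

```text
top 211 [155. 137.] [0.8207 0.3206] [0.057  0.0805] 49.6 z 0.08
top 73 [222. 128.] [0.8468 0.0703] [0.0268 0.0658] 32.8 z 0.082
top 98 [344. 178.] [ 0.6824 -0.3742] [0.054 0.046] 56.2 z 0.073
top 299 [246. 180.] [ 0.6606 -0.0216] [0.0584 0.0584] 2.0 z 0.093
top 66 [310. 247.] [ 0.4296 -0.2501] [0.0574 0.0579] 59.7 z 0.079
top 135 [444. 256.] [ 0.4043 -0.7278] [0.0619 0.059 ] 59.2 z 0.075
top 67 [246. 353.] [ 0.0575 -0.0322] [0.0541 0.0165] 82.5 z 0.081
t 39.05 q [-1.376, 1.172, 1.463, 0.708, 1.746, -1.244] p [0.291, -0.4941, 0.0785] w 0.0875 gf 0.0 f [0.6, 0.1, 1.2]
[0.65, -0.03, 2.94] [-0.004, 0.002, 0.003] mm 120
```

Request:
move_arm(
  commands=[
    [[0.22, -0.03, 1, 0, 0, 0], [0.45, -0.03, 2, 0, 0, 0], [0.62, -0.03, 2.8, 0, 0, 0], [0.65, -0.03, 2.94, 0, 0, 0], [0.65, -0.03, 2.94, 0, 0, 0], [0.65, -0.03, 2.94, 0, 0, 0]],
  ],
)

```text
time: 39.8
position: [0.3488, -0.3899, 0.0771]
tool_rot: [0.673, 0.39, 0.545, -0.315]
ft_force: [-0.5, -0.6, 0.3]
grip_width: 0.0875
grip_force: 0.0
```

Request:
move_arm(
  commands=[
    [[0, 0, 0, 0, 0, 0], [0, 0, 0, 0, 0, 0], [0, 0, 0, 0, 0, 0], [0, 0, 0, 0, 0, 0], [0, 0, 0, 0, 0, 0], [0.5, 0, 0, 0, 0, 0], [1.5, 0, 0, 0, 0, 0], [2.5, 0, 0, 0, 0, 0], [2.5, 0, 0, 0, 0, 0]],
  ],
  claw=1,
)

```text
time: 40.92
position: [0.3599, -0.3697, 0.1775]
tool_rot: [0.672, 0.391, 0.544, -0.315]
ft_force: [-0.3, -0.1, -2.0]
grip_width: 0.0583
grip_force: 25.0
```

Request:
move_arm(
  commands=[
    [[0, 0, 0, 0, 0, 0.18], [0, 0, 0, 0, 0, 0.36], [0, 0, 0, 0, 0, 0.54], [0, 0, 0, 0, 0, 0.72], [0, 0, 0, 0, 0, 0.9], [0, 0, 0, 0, 0, 1.08], [0, 0, 0, 0, 0, 1.26], [0, 0, 0, 0, 0, 1.44], [0, 0, 0, 0, 0, 1.62], [0, 0, 0, 0, 0, 1.8], [0, 0, 0, 0, 0, 1.95], [0, 0, 0, 0, 0, 2.0]],
  ],
)

```text
time: 42.42
position: [0.3594, -0.3703, 0.1738]
tool_rot: [0.69, -0.356, 0.027, -0.629]
ft_force: [0.1, -0.2, -1.5]
grip_width: 0.0577
grip_force: 25.0
```

Request:
move_arm(
  commands=[
    [[0, 0, 0, 0, 0, 0.18], [0, 0, 0, 0, 0, 0.36], [0, 0, 0, 0, 0, 0.54], [0, 0, 0, 0, 0, 0.72], [0, 0, 0, 0, 0, 0.9], [0, 0, 0, 0, 0, 1.08], [0, 0, 0, 0, 0, 1.14], [0, 0, 0, 0, 0, 1.14], [0, 0, 0, 0, 0, 1.14]],
  ],
)

```text
time: 43.55
position: [0.3594, -0.3704, 0.1741]
tool_rot: [-0.39, 0.672, 0.316, 0.545]
ft_force: [-0.3, 0.2, -1.3]
grip_width: 0.0577
grip_force: 25.0
```

```bash
python3 - <<'E'
from h import *
F=np.array([.43,-.25])
for z in(.10,.05,.042): plan(((*F,z),hor(60,6,True)))
E
```

```text
t 43.55 q [-1.207, 0.978, 1.726, 0.861, 1.647, 1.905] p [0.3594, -0.3704, 0.1741] w 0.0577 gf 25.0 f [-0.3, 0.2, -1.3]
[1.51, -0.02, -0.28] [0.004, -0.104, 0.001] mm 62
t 43.55 q [-1.207, 0.978, 1.726, 0.861, 1.647, 1.905] p [0.3594, -0.3704, 0.1741] w 0.0577 gf 25.0 f [-0.3, 0.2, -1.3]
[2.74, -0.02, -0.02] [0.004, -0.104, 0.001] mm 110
t 43.55 q [-1.207, 0.978, 1.726, 0.861, 1.647, 1.905] p [0.3594, -0.3704, 0.1741] w 0.0577 gf 25.0 f [-0.3, 0.2, -1.3]
[2.93, -0.02, 0.02] [0.004, -0.104, 0.001] mm 117
```

Request:
move_arm(
  commands=[
    [[0.8, 0, -0.2, 0, -0.05, 0], [1.51, -0.02, -0.28, 0, -0.103, 0], [2.2, -0.02, -0.13, 0, -0.103, 0], [2.5, -0.02, -0.07, 0, -0.103, 0], [2.65, -0.02, -0.05, 0, -0.103, 0], [2.78, -0.02, -0.01, 0, -0.103, 0], [2.84, -0.02, 0, 0, -0.103, 0], [2.88, -0.02, 0, 0, -0.103, 0], [2.88, -0.02, 0, 0, -0.103, 0]],
  ],
)

```text
time: 44.68
position: [0.3484, -0.3916, 0.0619]
tool_rot: [-0.373, 0.643, 0.335, 0.579]
ft_force: [-0.4, 0.2, -2.0]
grip_width: 0.0582
grip_force: 25.0
```

Request:
move_arm(
  commands=[
    [[0, 0, 0, 0, 0, 0], [0, 0, 0, 0, 0, 0], [0, 0, 0, 0, 0, 0], [0, 0, 0, 0, 0, 0], [0, 0, 0, 0, 0, 0], [0, 0, 0, 0, 0, 0]],
  ],
  claw=-1,
)

```text
time: 45.42
position: [0.3483, -0.3915, 0.0616]
tool_rot: [-0.373, 0.643, 0.335, 0.579]
ft_force: [0.7, 0.1, 0.2]
grip_width: 0.0866
grip_force: 0.0
```

Request:
move_arm(
  commands=[
    [[0.05, 0, -0.5, 0, 0, 0], [0.1, 0, -1.5, 0, 0, 0], [0.17, 0, -2.5, 0, 0, 0], [0.24, 0, -3.48, 0, 0, 0], [-1.5, 0, -3.6, 0, 0, 0], [-3, 0, -3.8, 0, 0, 0], [-3, 0, -3.8, 0, 0, 0]],
  ],
)

```text
time: 46.3
position: [0.2786, -0.5137, 0.201]
tool_rot: [-0.375, 0.644, 0.332, 0.578]
ft_force: [-0.6, -0.4, -1.5]
grip_width: 0.0869
grip_force: 0.0
```

```bash
python3 - <<'E'
from h import *
plan();jars('top',.06,.1,60)
E
```

```text
t 46.3 q [-1.403, 0.998, 1.475, 0.756, 1.97, 2.008] p [0.2786, -0.5137, 0.201] w 0.0869 gf 0.0 f [-0.6, -0.4, -1.5]
top 208 [155. 136.] [0.8215 0.3209] [0.0543 0.0809] 52.3 z 0.079
top 71 [222. 128.] [0.8465 0.0702] [0.025  0.0659] 33.8 z 0.08
top 62 [230. 141.] [0.8078 0.0434] [0.0243 0.0674] 36.0 z 0.081
top 100 [344. 178.] [ 0.6823 -0.3741] [0.0539 0.0464] 57.0 z 0.072
top 302 [246. 180.] [ 0.6606 -0.0217] [0.0584 0.0583] 1.4 z 0.092
top 279 [313. 249.] [ 0.4231 -0.2621] [0.0581 0.058 ] 60.1 z 0.081
top 136 [444. 256.] [ 0.4038 -0.7279] [0.0611 0.0586] 59.5 z 0.075
```

Flipped and flat at (0.423, −0.262). Rolling back and tilting to tool-down.

Request:
move_arm(
  commands=[
    [[0, 0, 0, 0, 0, -0.18], [0, 0, 0, 0, 0, -0.36], [0, 0, 0, 0, 0, -0.54], [0, 0, 0, 0, 0, -0.72], [0, 0, 0, 0, 0, -0.9], [0, 0, 0, 0, 0, -1.08], [0, 0, 0, 0, 0, -1.26], [0, 0, 0, 0, 0, -1.44], [0, 0, 0, 0, 0, -1.62], [0, 0, 0, 0, 0, -1.8], [0, 0, 0, 0, 0, -1.98], [0, 0, 0, 0, 0, -2.16]],
  ],
)

```text
time: 47.85
position: [0.2789, -0.5119, 0.1953]
tool_rot: [0.743, 0.027, 0.354, -0.568]
ft_force: [0.3, 0.4, 0.1]
grip_width: 0.087
grip_force: 0.0
```

Request:
move_arm(
  commands=[
    [[0, 0, 0, 0, 0, -0.18], [0, 0, 0, 0, 0, -0.36], [0, 0, 0, 0, 0, -0.54], [0, 0, 0, 0, 0, -0.72], [0, 0, 0, 0, 0, -0.9], [0, 0, 0, 0, 0, -0.98], [0, 0, 0, 0, 0, -0.98]],
  ],
)

```text
time: 48.72
position: [0.279, -0.5119, 0.1956]
tool_rot: [0.644, 0.371, 0.578, -0.337]
ft_force: [-0.2, -1.0, 0.3]
grip_width: 0.0869
grip_force: 0.0
```

Request:
move_arm(
  commands=[
    [[0.9, 0, 0.5, 0, -0.17, 0], [1.77, 0, 0.98, 0, -0.34, 0], [2.6, 0, 1.7, 0, -0.5, 0], [3.3, 0, 2.5, 0, -0.67, 0], [3.9, 0, 3.3, 0, -0.84, 0], [4.3, 0, 4.2, 0, -1.01, 0], [4.6, 0, 5.2, 0, -1.18, 0], [4.8, 0, 6.1, 0, -1.35, 0], [4.93, 0, 6.73, 0, -1.468, 0], [4.93, 0, 6.73, 0, -1.468, 0], [4.93, 0, 6.73, 0, -1.468, 0]],
  ],
)

```text
time: 50.1
position: [0.4228, -0.2622, 0.3643]
tool_rot: [0.865, 0.501, -0.001, -0.001]
ft_force: [0.0, 0.5, 0.2]
grip_width: 0.0871
grip_force: 0.0
```

```bash
python3 - <<'E'
from h import *
b=np.array([.4231,-.2618]);D=down(np.radians(-120.))
jars('wrist',.06,.1,1000);plan(((*b,.066),D))
E
```

```text
wrist 4141 [281. 208.] [ 0.4221 -0.2614] [0.0584 0.0581] 60.2 z 0.079
t 50.15 q [-0.781, 0.417, 1.79, -0.003, 0.937, -0.257] p [0.4227, -0.2627, 0.3643] w 0.0873 gf 0.0 f [0.2, 0.1, -0.2]
[0.03, 0.01, 3.36] [-0.002, 0.002, 0.002] mm 134
```

Request:
move_arm(
  commands=[
    [[0.03, 0, 1.2, 0, 0, 0], [0.03, 0, 2.4, 0, 0, 0], [0.03, 0, 3.36, 0, 0, 0], [0.03, 0, 3.36, 0, 0, 0], [0.03, 0, 3.36, 0, 0, 0]],
  ],
)

```text
time: 50.78
position: [0.4233, -0.262, 0.2309]
tool_rot: [0.866, 0.501, -0.001, 0.001]
ft_force: [0.9, 0.3, 0.3]
grip_width: 0.0871
grip_force: 0.0
```

Request:
move_arm(
  commands=[
    [[0, 0, 0, 0, 0, 0], [0, 0, 0, 0, 0, 0], [0, 0, 0, 0, 0, 0], [0, 0, 0, 0, 0, 0], [0, 0, 0, 0, 0, 0], [0, 0, -1.5, 0, 0, 0], [0, 0, -3, 0, 0, 0], [0, 0, -4.2, 0, 0, 0], [0, 0, -4.2, 0, 0, 0], [0, 0, -4.2, 0, 0, 0]],
  ],
  claw=1,
)

```text
time: 52.02
position: [0.4232, -0.2599, 0.3975]
tool_rot: [0.865, 0.502, -0.002, -0.001]
ft_force: [0.1, 0.3, -1.7]
grip_width: 0.058
grip_force: 25.0
```

```bash
python3 - <<'E'
from h import *
j=cab(-.065,-.137);D=down(YAW-np.pi/2)
plan(((*j,.232),D))
E
```

```text
t 52.02 q [-0.775, 0.366, 1.756, -0.003, 1.022, -0.254] p [0.4232, -0.2599, 0.3975] w 0.058 gf 25.0 f [0.1, 0.3, -1.7]
[6.4, -0.61, 0.02] [-0.004, 0.001, -0.56] mm 257
```

Request:
move_arm(
  commands=[
    [[1.3, -0.12, 0, 0, 0, -0.11], [2.6, -0.25, 0, 0, 0, -0.22], [3.9, -0.37, 0, 0, 0, -0.34], [5.2, -0.5, 0, 0, 0, -0.45], [6.4, -0.61, 0, 0, 0, -0.56], [6.4, -0.61, 0, 0, 0, -0.56], [6.4, -0.61, 0, 0, 0, -0.56], [6.4, -0.61, 0, 0, 0, -0.56]],
  ],
)

```text
time: 53.02
position: [0.5292, -0.0272, 0.3967]
tool_rot: [0.694, 0.72, -0.002, -0.001]
ft_force: [-0.3, -0.3, -1.4]
grip_width: 0.058
grip_force: 25.0
```

```bash
python3 - <<'E'
from h import *
j=cab(-.065,-.137);D=down(YAW-np.pi/2)
jars('top',.06,.1,60)
plan(((*j,.079),D))
E
```

```text
top 209 [156. 136.] [0.821  0.3188] [0.0555 0.0801] 52.3 z 0.078
top 67 [222. 128.] [0.8467 0.07  ] [0.026  0.0659] 31.9 z 0.083
top 62 [230. 141.] [0.808  0.0436] [0.0248 0.0675] 35.8 z 0.078
top 101 [344. 178.] [ 0.6827 -0.3745] [0.0538 0.0462] 60.3 z 0.075
top 183 [247. 178.] [ 0.6609 -0.0215] [0.0579 0.0583] 1.2 z 0.093
top 142 [444. 256.] [ 0.4049 -0.7269] [0.0599 0.0587] 60.2 z 0.076
t 53.08 q [-0.262, 0.411, 1.678, -0.003, 1.057, -0.298] p [0.5293, -0.0274, 0.3971] w 0.058 gf 25.0 f [-0.2, 0.1, -1.7]
[0.05, 0.01, 3.85] [-0.004, 0.001, -0.002] mm 154
```

Request:
move_arm(
  commands=[
    [[0.05, 0.01, 1.2, 0, 0, 0], [0.05, 0.01, 2.4, 0, 0, 0], [0.05, 0.01, 3.3, 0, 0, 0], [0.05, 0.01, 3.6, 0, 0, 0], [0.05, 0.01, 3.75, 0, 0, 0], [0.05, 0.01, 3.84, 0, 0, 0], [0.05, 0.01, 3.89, 0, 0, 0], [0.05, 0.01, 3.89, 0, 0, 0], [0.05, 0.01, 3.89, 0, 0, 0]],
  ],
)

```text
time: 54.2
position: [0.53, -0.0244, 0.2429]
tool_rot: [0.693, 0.721, -0.001, 0.001]
ft_force: [-0.2, -0.0, 1.7]
grip_width: 0.0577
grip_force: 25.0
```

```bash
python3 - <<'E'
from h import *
j=cab(-.065,-.137);D=down(YAW-np.pi/2)
plan(((*j,.079),D))
E
```

```text
t 54.2 q [-0.256, 0.654, 1.798, -0.004, 0.69, -0.293] p [0.53, -0.0244, 0.2429] w 0.0577 gf 25.0 f [-0.2, -0.0, 1.7]
[-0.03, -0.02, -0.0] [-0.001, 0.002, -0.0] mm 1
```

Contact with the tray. Releasing, then rising to look and to plan the door grasp.

Request:
move_arm(
  commands=[
    [[0, 0, 0, 0, 0, 0], [0, 0, 0, 0, 0, 0], [0, 0, 0, 0, 0, 0], [0, 0, 0, 0, 0, 0], [0, 0, -1, 0, 0, 0], [0, 0, -2.4, 0, 0, 0], [0, 0, -3.8, 0, 0, 0], [0, 0, -4.5, 0, 0, 0], [0, 0, -4.5, 0, 0, 0], [0, 0, -4.5, 0, 0, 0]],
  ],
  claw=-0.6,
)

```text
time: 55.45
position: [0.5295, -0.024, 0.4209]
tool_rot: [0.693, 0.721, -0.002, -0.001]
ft_force: [0.2, -0.0, 0.0]
grip_width: 0.0698
grip_force: 0.0
```

```bash
python3 - <<'E'
from h import *
jars('wrist',.07,.11,600)
w=jars('top',.07,.11,60)
P=cloud(w);m=(P[...,2]>.14)&(P[...,2]<.18)&(abs(P[...,1]-.08)<.05)&(abs(P[...,0]-.59)<.08)
if m.sum()>10: print('fin',cv2.minAreaRect(P[m][:,:2].astype(np.float32)))
f=cab(0,-.0265);D=down(YAW);print(f)
plan(((*f,.24),D),((*f,.148),D))
E
```

```text
wrist 1503 [547. 135.] [0.8055 0.0565] [0.0283 0.069 ] 6.6 z 0.087
wrist 3111 [282. 198.] [ 0.5295 -0.025 ] [0.0581 0.0578] 2.4 z 0.091
wrist 3294 [403. 198.] [ 0.6592 -0.0199] [0.0596 0.058 ] 2.6 z 0.091
wrist 1624 [293. 319.] [ 0.5488 -0.1719] [0.0853 0.0521] 2.2 z 0.075
top 79 [221. 128.] [0.8465 0.0703] [0.0256 0.067 ] 31.5 z 0.091
top 191 [154. 136.] [0.8203 0.3212] [0.0527 0.073 ] 49.7 z 0.088
top 64 [230. 140.] [0.8079 0.0435] [0.0243 0.0674] 35.9 z 0.092
top 139 [346. 175.] [ 0.6853 -0.3746] [0.048 0.044] 64.0 z 0.102
top 173 [248. 178.] [ 0.6611 -0.0214] [0.0581 0.0582] 1.2 z 0.093
top 428 [285. 213.] [ 0.5514 -0.1647] [0.087 0.07 ] 2.2 z 0.077
top 100 [252. 218.] [ 0.5301 -0.0453] [0.056  0.0201] 1.9 z 0.092
top 95 [445. 256.] [ 0.4046 -0.7272] [0.0597 0.0583] 60.2 z 0.078
[0.58965972 0.0874212 ]
t 55.55 q [-0.256, 0.382, 1.65, -0.003, 1.116, -0.294] p [0.5296, -0.024, 0.4203] w 0.0699 gf 0.0 f [-0.2, 0.4, 0.3]
[2.72, 1.61, 0.4] [-0.005, -0.005, -1.571] mm 128
[2.73, 1.63, 2.7] [-0.005, -0.005, -1.571] mm 167
```

Request:
move_arm(
  commands=[
    [[0.7, 0.4, 0, 0, 0, -0.18], [1.4, 0.8, 0, 0, 0, -0.36], [2.1, 1.2, 0.1, 0, 0, -0.54], [2.72, 1.61, 0.2, 0, 0, -0.72], [2.72, 1.61, 0.3, 0, 0, -0.9], [2.72, 1.61, 0.4, 0, 0, -1.08], [2.72, 1.61, 0.4, 0, 0, -1.26], [2.72, 1.61, 0.4, 0, 0, -1.44], [2.72, 1.61, 0.4, 0, 0, -1.571], [2.72, 1.61, 0.4, 0, 0, -1.571], [2.72, 1.61, 0.4, 0, 0, -1.571]],
  ],
  claw=-1,
  squeeze=15,
)

```text
time: 56.92
position: [0.59, 0.0871, 0.4047]
tool_rot: [-0.019, 1.0, -0.001, -0.002]
ft_force: [-0.2, -0.2, -0.1]
grip_width: 0.0874
grip_force: 0.0
```

```bash
python3 - <<'E'
from h import *
f=cab(0,-.0265);D=down(YAW)
plan(((*f,.148),D))
E
```

```text
t 56.92 q [-0.04, 0.49, 1.505, -0.002, 1.151, -1.648] p [0.59, 0.0871, 0.4047] w 0.0874 gf 0.0 f [-0.2, -0.2, -0.1]
[-0.0, 0.01, 2.32] [-0.001, -0.004, -0.002] mm 93
```

Request:
move_arm(
  commands=[
    [[0, 0, 1, 0, 0, 0], [0, 0, 2, 0, 0, 0], [0, 0, 2.3, 0, 0, 0], [0, 0, 2.3, 0, 0, 0], [0, 0, 2.3, 0, 0, 0]],
  ],
)

```text
time: 57.55
position: [0.5906, 0.087, 0.3152]
tool_rot: [-0.02, 1.0, -0.001, 0.0]
ft_force: [0.4, 0.8, -0.9]
grip_width: 0.0869
grip_force: 0.0
```

Request:
move_arm(
  commands=[
    [[0, 0, 0, 0, 0, 0], [0, 0, 0, 0, 0, 0], [0, 0, 0, 0, 0, 0], [0, 0, 0, 0, 0, 0], [0, 0, 0, 0, 0, 0], [0, 0, 0, 0, 0, 0], [0, 0, 0, 0, 0, 0], [0, 0, 0, 0, 0, 0]],
  ],
  claw=1,
)

```text
time: 58.55
position: [0.5899, 0.087, 0.3137]
tool_rot: [-0.02, 1.0, -0.001, -0.001]
ft_force: [0.4, 0.1, 1.0]
grip_width: 0.0152
grip_force: 0.0
```

Request:
move_arm(
  commands=[
    [[0, -0.5, 0, 0, 0, 0], [0, -1.2, 0, 0, 0, 0], [0, -2, 0, 0, 0, 0], [0, -2.8, 0, 0, 0, 0], [0, -3.6, 0, 0, 0, 0], [0, -4.2, 0, 0, 0, 0], [0, -4.45, 0, 0, 0, 0], [0, -4.58, 0, 0, 0, 0], [0, -4.6, 0, 0, 0, 0], [0, -4.6, 0, 0, 0, 0]],
  ],
)

```text
time: 59.8
position: [0.5967, -0.0935, 0.3137]
tool_rot: [-0.02, 1.0, 0.003, -0.002]
ft_force: [0.4, 12.0, 0.3]
grip_width: 0.01
grip_force: 15.0
```

```bash
python3 - <<'E'
from h import *
plan()
o=get_obs();p=o['position'][:2]-C;c,s=np.cos(YAW),np.sin(YAW);print('local',c*p[0]+s*p[1],-s*p[0]+c*p[1])
E
```

```text
t 59.8 q [-0.341, 0.614, 1.567, 0.005, 0.967, -1.954] p [0.5967, -0.0935, 0.3137] w 0.01 gf 15.0 f [0.4, 12.0, 0.3]
local -0.00016840485711565843 -0.20751962087391324
```

Request:
move_arm(
  commands=[
    [[0, 0.06, 0, 0, 0, 0], [0, 0.06, 0, 0, 0, 0], [0, 0.06, 0, 0, 0, 0], [0, 0.06, 0, 0, 0, 0], [0, 0.06, 0, 0, 0, 0], [0, 0.06, -1.2, 0, 0, 0], [0, 0.06, -2.4, 0, 0, 0.15], [0, 0.06, -3, 0, 0, 0.33], [0, 0.06, -3, 0, 0, 0.51], [0, 0.06, -3, 0, 0, 0.69], [0, 0.06, -3, 0, 0, 0.69]],
  ],
  claw=-1,
)

```text
time: 61.18
position: [0.5973, -0.0944, 0.4341]
tool_rot: [0.318, 0.948, -0.001, -0.001]
ft_force: [0.0, 0.3, -0.5]
grip_width: 0.0868
grip_force: 0.0
```

```bash
python3 - <<'E'
from h import *
f=cab(-.05,-.278);D=down(YAW-np.pi/2);print(f)
plan(((*f,.16),D))
c=shot('top','t9.png');P=cloud(c);Z=P[...,2]
for n,y in(('L',.32),('R',-.093)):
    m=(Z>.155)&(Z<.18)&(abs(P[...,1]-y)<.04)&(abs(P[...,0]-.59)<.07)
    if m.sum()>5: print(n,m.sum(),cv2.minAreaRect(P[m][:,:2].astype(np.float32)))
print(cab(0,.207),cab(0,-.207))
E
```

```text
[ 0.54975703 -0.1658771 ]
t 61.17 q [-0.341, 0.469, 1.451, -0.003, 1.223, -1.263] p [0.5973, -0.0944, 0.4341] w 0.0868 gf 0.0 f [0.0, 0.3, -0.5]
[-0.13, -2.13, 2.76] [-0.003, 0.001, 0.883] mm 140
L 71 ((0.5785880088806152, 0.31867340207099915), (0.01136057823896408, 0.06454213708639145), 88.80664825439453)
[0.58032221 0.32073442] [ 0.59687779 -0.09293442]
```

View pics/t9.png

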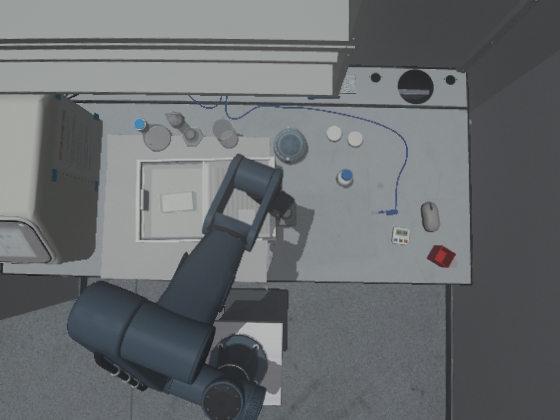

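The top view shows the bench clear of grey jars, and both doors look shut, with the left fin at (145,200). The left fin measures within 2 mm of shut. I'll nudge it shut with closed fingers from its inner side to be sure.

```bash
python3 - <<'E'
from h import *
D=down(YAW-np.pi/2)
plan(((*cab(0,.160),.24),D),((*cab(0,.160),.155),D))
E
```

```text
t 61.23 q [-0.341, 0.469, 1.451, -0.003, 1.223, -1.264] p [0.5974, -0.0944, 0.434] w 0.0869 gf 0.0 f [-0.6, -0.8, -0.1]
[5.85, 7.12, 0.73] [-0.003, 0.0, 0.884] mm 370
[5.85, 7.12, 2.86] [-0.003, 0.0, 0.884] mm 386
```

Request:
move_arm(
  commands=[
    [[0.9, 1.1, 0, 0, 0, 0.15], [1.8, 2.2, 0, 0, 0, 0.3], [2.7, 3.3, 0, 0, 0, 0.45], [3.6, 4.4, 0, 0, 0, 0.6], [4.5, 5.5, 0, 0, 0, 0.75], [5.4, 6.6, 0.3, 0, 0, 0.884], [5.85, 7.12, 0.73, 0, 0, 0.884], [5.85, 7.12, 0.73, 0, 0, 0.884], [5.85, 7.12, 1.8, 0, 0, 0.884], [5.85, 7.12, 2.8, 0, 0, 0.884], [5.85, 7.12, 2.86, 0, 0, 0.884], [5.85, 7.12, 2.86, 0, 0, 0.884]],
  ],
  claw=1,
)

```text
time: 62.72
position: [0.5842, 0.2732, 0.3203]
tool_rot: [0.694, 0.72, -0.001, 0.0]
ft_force: [0.0, 0.3, 0.3]
grip_width: 0.0005
grip_force: 0.0
```

```bash
python3 - <<'E'
from h import *
D=down(YAW-np.pi/2)
plan(((*cab(0,.185),.155),D),((*cab(0,.194),.155),D))
E
```

```text
t 62.73 q [0.265, 0.652, 1.454, -0.001, 1.036, 0.229] p [0.5842, 0.2732, 0.3203] w 0.0005 gf 0.0 f [0.0, 0.3, 0.3]
[0.64, -0.05, 0.03] [-0.001, 0.001, -0.003] mm 26
[0.87, -0.05, 0.03] [-0.001, 0.001, -0.003] mm 35
```

Request:
move_arm(
  commands=[
    [[0.3, 0, 0, 0, 0, 0], [0.6, 0, 0, 0, 0, 0], [0.7, 0, 0, 0, 0, 0], [0.8, 0, 0, 0, 0, 0], [0.85, 0, 0, 0, 0, 0], [0.85, 0, 0, 0, 0, 0]],
  ],
)

```text
time: 63.48
position: [0.5823, 0.3065, 0.3196]
tool_rot: [0.694, 0.72, -0.003, 0.001]
ft_force: [-0.6, -6.4, 4.0]
grip_width: 0.0002
grip_force: 3.2
```

Request:
move_arm(
  commands=[
    [[0.05, 0, 0, 0, 0, 0], [0.1, 0, 0, 0, 0, 0], [0.1, 0, 0, 0, 0, 0]],
  ],
)

```text
time: 63.85
position: [0.5824, 0.3077, 0.3196]
tool_rot: [0.693, 0.72, -0.006, 0.003]
ft_force: [-0.4, -16.1, 5.6]
grip_width: 0.0005
grip_force: 7.9
```

```bash
python3 - <<'E'
from h import *
plan()
o=get_obs();p=o['position'][:2]-C;c,s=np.cos(YAW),np.sin(YAW);print('local',c*p[0]+s*p[1],-s*p[0]+c*p[1])
E
```

```text
t 63.85 q [0.319, 0.671, 1.414, -0.013, 1.064, 0.287] p [0.5824, 0.3077, 0.3196] w 0.0005 gf 7.9 f [-0.4, -16.1, 5.6]
local 0.0015802255904793722 0.19391598342944008
```

The fin pushes back with 16 N, well above the 1.5 N door friction, so the left door is hard shut. Plunger next.

Request:
move_arm(
  commands=[
    [[-0.5, 0, 0, 0, 0, 0], [-0.5, 0, -1, 0, 0, 0], [-1.5, 0, -2, 0, 0, 0], [-3, 0, -2, 0, 0, 0], [-4.5, 0, -2, 0, 0, 0], [-6, 0, -2, 0, 0, 0], [-7.5, 0, -2, 0, 0, 0], [-9, -0.2, -2, 0, 0, 0], [-10.5, -0.3, -2, 0, 0, 0], [-11.5, -0.4, -2, 0, 0, 0], [-11.5, -0.4, -2, 0, 0, 0], [-11.5, -0.4, -2, 0, 0, 0]],
  ],
)

```text
time: 65.35
position: [0.5827, -0.1478, 0.3994]
tool_rot: [0.694, 0.72, -0.001, -0.001]
ft_force: [-0.7, 1.4, -0.4]
grip_width: 0.0004
grip_force: 0.0
```

```bash
python3 - <<'E'
from h import *
D=down(YAW-np.pi/2);f=(.5497,-.1657)
plan(((*f,.11),D),((*f,.075),D))
E
```

```text
t 65.35 q [-0.434, 0.502, 1.499, -0.002, 1.143, -0.47] p [0.5827, -0.1478, 0.3994] w 0.0004 gf 0.0 f [-0.7, 1.4, -0.4]
[-0.42, -0.83, 3.14] [-0.003, 0.0, -0.004] mm 131
[-0.42, -0.83, 4.01] [-0.003, 0.0, -0.004] mm 165
```

Request:
move_arm(
  commands=[
    [[-0.42, -0.83, 0.8, 0, 0, 0], [-0.42, -0.83, 1.6, 0, 0, 0], [-0.42, -0.83, 2.3, 0, 0, 0], [-0.42, -0.83, 2.6, 0, 0, 0], [-0.42, -0.83, 2.8, 0, 0, 0], [-0.42, -0.83, 2.95, 0, 0, 0], [-0.42, -0.83, 3.08, 0, 0, 0], [-0.42, -0.83, 3.14, 0, 0, 0], [-0.42, -0.83, 3.14, 0, 0, 0]],
  ],
)

```text
time: 66.47
position: [0.5498, -0.165, 0.2775]
tool_rot: [0.694, 0.72, -0.001, -0.001]
ft_force: [-5.2, 5.4, 18.6]
grip_width: 0.0003
grip_force: 9.0
```

```bash
python3 - <<'E'
from h import *
plan()
E
```

```text
t 66.47 q [-0.486, 0.635, 1.669, -0.002, 0.84, -0.522] p [0.5498, -0.165, 0.2775] w 0.0003 gf 9.0 f [-5.2, 5.4, 18.6]
```

Request:
move_arm(
  commands=[
    [[0, 0, 0.05, 0, 0, 0], [0, 0, 0.05, 0, 0, 0], [0, 0, 0.05, 0, 0, 0]],
  ],
)

```text
time: 66.85
position: [0.5497, -0.1649, 0.2774]
tool_rot: [0.694, 0.72, -0.001, -0.001]
ft_force: [-9.2, 6.5, 28.7]
grip_width: 0.0003
grip_force: 14.7
```

Request:
move_arm(
  commands=[
    [[0, 0, -0.4, 0, 0, 0], [0, 0, -1.5, 0, 0, 0], [0, 0, -3, 0, 0, 0], [-1.5, -1, -4, 0, 0, 0], [-3, -2, -4, 0, 0, 0], [-4, -3, -4, 0, 0, 0], [-4, -3, -4, 0, 0, 0], [-4, -3, -4, 0, 0, 0], [-4, -3, -4, 0, 0, 0]],
  ],
)

```text
time: 67.97
position: [0.4371, -0.3298, 0.4332]
tool_rot: [0.694, 0.72, -0.001, 0.0]
ft_force: [0.5, 0.6, 0.0]
grip_width: 0.0007
grip_force: 0.0
```

```bash
python3 - <<'E'
from h import *
plan()
c=shot('top');P=cloud(c);Z=P[...,2]
cv2.imwrite('pics/t10.png',cv2.resize(c['pixels'][145:265,120:320],None,fx=4,fy=4,interpolation=cv2.INTER_CUBIC))
for n,y in(('L',.32),('R',-.093)):
    m=(Z>.155)&(Z<.18)&(abs(P[...,1]-y)<.04)&(abs(P[...,0]-.59)<.07)
    if m.sum()>5: print(n,m.sum(),cv2.minAreaRect(P[m][:,:2].astype(np.float32))[:2])
m=(np.hypot(P[...,0]-.55,P[...,1]+.166)<.012);print('cap z',np.median(Z[m]))
E
```

```text
t 67.97 q [-0.85, 0.389, 1.595, -0.003, 1.157, -0.887] p [0.4371, -0.3298, 0.4332] w 0.0007 gf 0.0 f [0.5, 0.6, 0.0]
L 65 ((0.5780219435691833, 0.3210800886154175), (0.06396831572055817, 0.008904395624995232))
R 74 ((0.5971523523330688, -0.09279047697782516), (0.06768959015607834, 0.010285628028213978))
cap z 0.11111002325735292
```

View pics/t10.png

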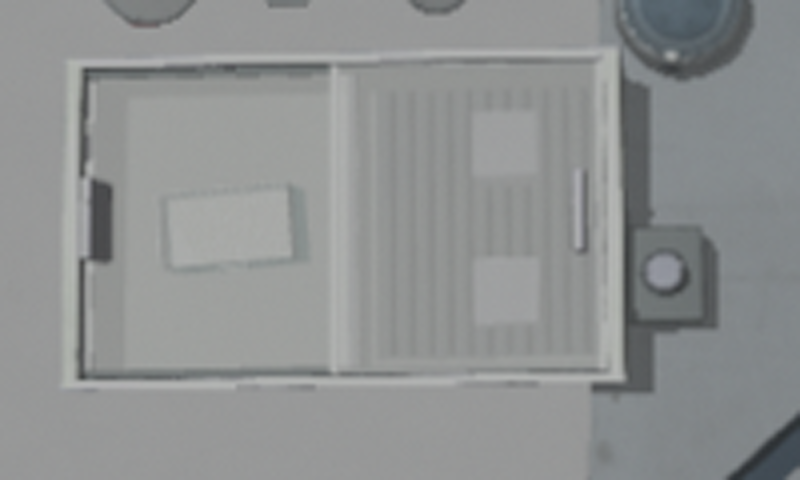

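Both doors are shut, both jars stand bottom-up on the tray at (505,145) and (505,290), the tip box is undisturbed at (230,228), and the plunger is back up at 111 mm.

```bash
python3 -c "
from rig import *
print(hand_in())"
```

```text
the job is handed in; nothing more can be done
None
```

The job is handed in: both jars present stand mouth-down on the drip tray, both doors are fully shut, and the plunger was pressed to its stop and sprang back, in about 68 s of the 210 s allowed.

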